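# Check the sample tubes under the needle and upend them to dry

## Task

Switch on the sighting lamp with its toggle lever, then check the brown glass tubes lying on the cross-slide carriage in order from the shortest to the longest: by its knob, slide the carriage so that each tube's white ring stands under the fixed needle, and leave it there for two seconds before going on to the next. Then bring the carriage home against both stops (fully left and fully towards the robot), and after that set every tube mouth down over a peg of the drying rack, one to a peg, without disturbing the other glassware or bumping the sighting head. Switch the lamp off only after the carriage is home.

Things in the scene. Friction and masses are not known exactly. Their poses are not given: they have to be found in the camera images.
- tube_short: the short brown glass sample tube: 36 mm outside diameter, 62 mm long, wall 3 mm, base 5 mm, open at the other end. Its x axis points along the tube from base to mouth; its origin lies in the plane of the base 30 mm off the axis (axis at y = 0, z = -30 mm): use rather the ring and mouth points. Starts in a cradle, mouth away from the robot, axis 82 mm above the table. May be absent.
- short_ring (a point): point on the short tube's axis, in the plane of its white 5 mm wide check ring, 30 mm from the base
- short_mouth (a point): centre of the short tube's mouth, on its axis, 62 mm from the base
- tube_middle: the middle brown glass sample tube: 36 mm outside diameter, 80 mm long, wall 3 mm, base 5 mm, open at the other end. Its x axis points along the tube from base to mouth; its origin lies in the plane of the base 30 mm off the axis (axis at y = 0, z = -30 mm): use rather the ring and mouth points. Starts in a cradle, mouth away from the robot, axis 82 mm above the table. May be absent.
- middle_ring (a point): point on the middle tube's axis, in the plane of its white 5 mm wide check ring, 40 mm from the base
- middle_mouth (a point): centre of the middle tube's mouth, on its axis, 80 mm from the base
- tube_long: the long brown glass sample tube: 36 mm outside diameter, 100 mm long, wall 3 mm, base 5 mm, open at the other end. Its x axis points along the tube from base to mouth; its origin lies in the plane of the base 30 mm off the axis (axis at y = 0, z = -30 mm): use rather the ring and mouth points. Starts in a cradle, mouth away from the robot, axis 82 mm above the table. May be absent.
- long_ring (a point): point on the long tube's axis, in the plane of its white 5 mm wide check ring, 52 mm from the base
- long_mouth (a point): centre of the long tube's mouth, on its axis, 100 mm from the base
- saddle (a joint): lower slide of the cross-slide stage: 0 to 0.24 m, 0 = home stop (left end), grows as the saddle with the carriage on it moves to the robot's right (stage's -y); stays where it is left, friction about 1.2 N
- carriage (a joint): upper slide: 0 to 0.09 m, 0 = home stop (nearest the robot), grows as the carriage moves away from the robot (stage's +x); stays where it is left, friction about 1.2 N
- knob (a point): middle of the upright black knob (24 mm diameter, 28 mm tall, this point at its mid-height) fixed at the near edge of the carriage; moving it drives both slides. The carriage is an aluminium plate 255 x 180 mm, top 60 mm above the table, with three cradles 66 mm apart, each of two steel rods 135 mm long; near stops 73 mm beyond the knob (middle 95 mm). Its axes are those of the two slides.
- head: the fixed sighting head: a barrel (34 mm diameter, from 185 mm above the table up) with a fixed steel needle, hung on an arm 265 mm high from a column 170 mm beyond the needle; not to be bumped. Its origin lies on the table exactly under the needle's tip; the tip is 127 mm above the table, 27 mm above the tops of the tubes.
- lamp (a joint): toggle lever of the sighting lamp on a grey block 70 x 50 x 25 mm: 0 = off (leaning to the block's -x, towards the robot), 1.0 rad = on (leaning to +x, away from the robot); stays where it is left, about 1 N at the tip
- lamp_tip (a point): centre of the 26 mm black ball at the end of that lever, 70 mm from the hinge (hinge 22 mm above the table, along this point's y axis)
- rack: white drying rack, a plate 110 x 230 x 14 mm with three upright pegs in a row along its y axis, 80 mm apart; loose, 0.9 kg; origin at the centre of its underside
- peg0 (a point): foot of a drying peg of the rack, at the plate's upper face (14 mm above the table); peg 18 mm diameter, 46 mm tall, its last 10 mm tapering to 8 mm
- peg1 (a point): foot of a drying peg of the rack, at the plate's upper face (14 mm above the table); peg 18 mm diameter, 46 mm tall, its last 10 mm tapering to 8 mm
- peg2 (a point): foot of a drying peg of the rack, at the plate's upper face (14 mm above the table); peg 18 mm diameter, 46 mm tall, its last 10 mm tapering to 8 mm
- flask: bystander, not to be disturbed: conical glass flask, 80 mm wide, 105 mm tall, closed solid; origin at the centre of its underside
- stoppered: bystander, not to be disturbed: stoppered volumetric flask, 72 mm wide, 170 mm tall; origin at the centre of its underside
- reagent: bystander, not to be disturbed: brown capped reagent bottle, 60 mm wide, 130 mm tall; origin at the centre of its underside
- stopper: bystander, not to be disturbed: black rubber stopper, 32 mm wide, 28 mm tall; origin at the centre of its underside
- spatula: bystander, not to be disturbed: spatula lying flat, 160 mm long

How it is judged:
By the outcome, as a careful person would: the job done as asked, in the order asked, and still so for the second after the job is handed in, with the robot touching nothing.
Of tube_short, tube_middle, tube_long only 2 to 3 are there at a start; the rules pass over those that are not, and their reading is None.
At some moment in a run one of rack may be knocked a few centimetres aside while the robot is not near it.
It also fails if it takes over 210 s, if anything falls off the work surface, if the arm or the gripper's body presses on something with over 40 N, if the wrist force passes 120 N, or if a joint passes its speed limit or range.

## Robot

A 7-joint arm with a two-finger parallel gripper is mounted at the origin on the work surface. World frame = base frame: x ahead of the robot, y to its left, z up, the work surface at z = 0. Lengths are in m, angles in rad, forces in N, time in s.
With the tool pointing down it reaches from about 0.4 to 0.85 m from the base axis. Payload 4.5 kg.
Tool frame: the origin (TCP) lies at the very end of the fingers, on their centre line; the grasp point (between the pads) lies 19 mm behind it; z points along the fingers, y is the direction in which the jaws open and shut (so a half turn about z gives the same grasp; the last joint's range is limited). The gripper opens to 88 mm and grips with 3 to 60 N. Pads are 18 mm wide; open, the fingers measure 123 mm over their backs; the gripper's body (75 mm by 187 mm) begins 45 mm behind the grasp point.
Start: joints at [1.255, 0.689, -0.195, 1.565, 0.157, 0.902, -0.215], TCP at [0.214, -0.587, 0.239] pointing down, gripper open.
Joint ranges: [-3.01, 3.01], [-0.46, 2.08], [-1.47, 1.51], [0.13, 2.56], [-1, 4.14], [0.04, 2.09], [-2.66, 2.66]. Speed limits (rad/s): [2.57, 2.57, 3.14, 3.14, 3.14, 3.14, 3.14].

## Interface

Orientations are given as a unit quaternion [x, y, z, w].
In Python, from plant import telemetry, imaging, r gives the robot as it stands.
- The arm moves only by the shell command python3 -m creep 'ROWS' [FORCE]. ROWS is JSON, a list of rows, each a list of 5 numbers: the closure in counts, from 0 (fully open) to 255 (shut), then the shift along the tool's x, y, z in m, then the turn about the tool's z in degrees. In form: [[fingers, x, y, z, yaw], ...]. A call has 1 to 10 rows; each row is the pose to reach, as a shift and turn from the pose commanded when the call began, along the tool's axes at that moment; what a row does not reach only later rows make up. A row lasts 1/8 s, in which the tool goes at most 62.5 mm and 10.7 degrees, less where a joint would pass 70% of its speed; a pose out of reach is approached as far as the arm can. A call with a gripper value outside its range is refused whole. The fingers move at their own pace and stop on an object; FORCE is the grip in N (left out, the last holds). Time passes only in rows, so rows that repeat a pose let the fingers close. It gives the time, the measured TCP pose, the force and the opening at its end, in the units of the state.
- telemetry.get_state(): the state, without advancing time (a new reading comes with each control period).
- imaging.snapshot(name): name is "scene" or "top" or "wrist"; returns a dict with "image" (400x640x3 uint8, blue, green, red), "camera_matrix" (3x3 intrinsics, pixels), "R" (3x3) and "t" (3): a world point X has camera coordinates R X + t; the wrist camera has in their place "hand_eye" (4x4, takes a point from camera to tool coordinates, whose origin is the TCP and whose axes are the flange's). Camera axes: x right, y down, z forward; pixel columns grow to the right and rows downward; lengths in m; the calibration is good to about 2 mm. A picture is of the moment at which its call begins: read the wrist's pose just before it. There is no depth.
- r.finish_job(): hands the job in, once; it reports no verdict.
Trained networks look in a picture, given as the dict that the camera call returned (one of the last four; its "shot" number tells which), for a name from the list of things; names that differ only in an ending like _2 or _b are one class to them, and where a whole thing is asked for, a point or a joint stands for the part that bears it (a point fixed in the world has none). Each returns a list of dicts, best first, with "score" (0 to 1); they miss things now and then, are a little off and sometimes report something else, mostly with a low value. They report only what shows in the picture. A call takes as long as a camera call.
- imaging.boxes_of(picture, target): "rect" ([left, top, right, bottom] in pixels, round what is visible of it).
- imaging.trace(picture, target): "pixels" (400x640 bool, what is visible of it) and "rect" ([left, top, right, bottom] in pixels, round what is visible of it).
- imaging.place_of(picture, target): "location" ([row, column] in pixels: a listed point, or the origin of a listed thing).
The state is a dict: "clock": time; "q": joint angles; "qd": joint speeds; "joint_torque": joint torques, N m; "tool_pos": TCP position; "eef_rot": TCP orientation; "contact_force": force on the tool from outside, world axes, zero at the start; "moment": the same for the moment, N m; "opening": opening from 0.0 (shut) to 1.0 (fully open).
Only numpy, scipy, OpenCV 4.12 (cv2) and the standard library are available. Lean on these libraries where they do the work, as an engineer would, in place of code of your own. Each camera call takes 0.05 s, during which the arm holds its last target.

## Working session

There is one attempt and no reset: what is moved stays moved. The work goes in short steps, Python scripts to look and compute and a shell command to move; the robot and the scene stay as the last step left them, time stands still between calls to the robot, and variables do not carry over. Pictures are saved under pics/ and viewed, and the job is handed in when it is done.

```bash
ls; mkdir -p pics
cat > h.py <<'E'
import numpy as np, cv2
from plant import telemetry, imaging, r
from scipy.spatial.transform import Rotation as Ro
def ray(s,px):  # px row,col -> origin,dir in world
    K=np.array(s["camera_matrix"]);d=np.linalg.inv(K)@np.array([px[1],px[0],1.])
    if "hand_eye" in s:
        H=np.array(s["hand_eye"]);st=telemetry.get_state()
        R=Ro.from_quat(st["eef_rot"]).as_matrix();p=np.array(st["tool_pos"])
        return R@H[:3,3]+p, R@H[:3,:3]@d
    R=np.array(s["R"]);t=np.array(s["t"]); return -R.T@t, R.T@d
def at_z(s,px,z):
    o,d=ray(s,px); return o+d*(z-o[2])/d[2]
def snap(n,f=None):
    s=imaging.snapshot(n)
    if f: cv2.imwrite("pics/"+f,s["image"])
    return s
def proj(s,X):
    K=np.array(s["camera_matrix"]);c=np.array(s["R"])@X+np.array(s["t"]);u=K@c;return u[:2]/u[2]
def st():
    x=telemetry.get_state();print("t",round(x["clock"],2),"p",np.round(x["tool_pos"],4),"q",np.round(x["eef_rot"],3),"j",np.round(x["q"],2),"F",np.round(x["contact_force"],1),"op",round(x["opening"],3));return x
E
python3 - <<'E'
from h import *
x=st()
print(Ro.from_quat(x["eef_rot"]).as_matrix().round(3))
for n in("scene","top","wrist"):
    s=snap(n,n+"0.png")
    print(n, s.get("t"), s.get("hand_eye"))
E
```

```text
pics
t 0.0 p [ 0.2139 -0.5866  0.2379] q [ 0.985  0.174 -0.    -0.001] j [ 1.25  0.69 -0.19  1.57  0.16  0.9  -0.22] F [-0.8 -0.4 -0.6] op 0.999
[[ 0.939  0.343 -0.001]
 [ 0.343 -0.939  0.002]
 [-0.    -0.002 -1.   ]]
scene [-0.38102341 -0.17660335  1.62985503] None
top [0.00489333 0.54424155 1.1922121 ] None
wrist None [[ 1.03770223e-03 -9.55265108e-01 -2.95749044e-01  7.67535774e-02]
 [ 9.99999461e-01  9.98085208e-04  2.84922982e-04 -1.04369781e-03]
 [ 2.30057634e-05 -2.95749180e-01  9.55265629e-01 -1.46635516e-01]
 [ 0.00000000e+00  0.00000000e+00  0.00000000e+00  1.00000000e+00]]
```

View pics/scene0.png

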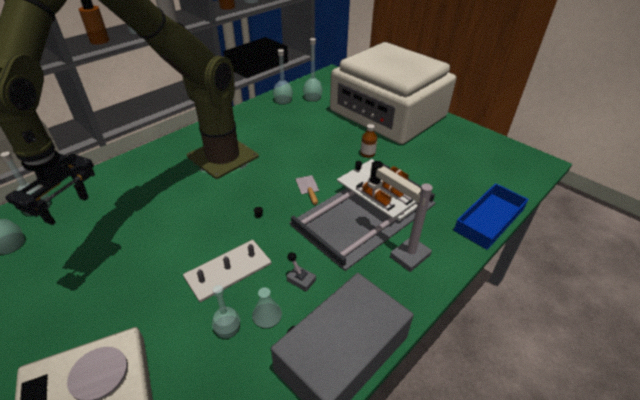

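View pics/top0.png

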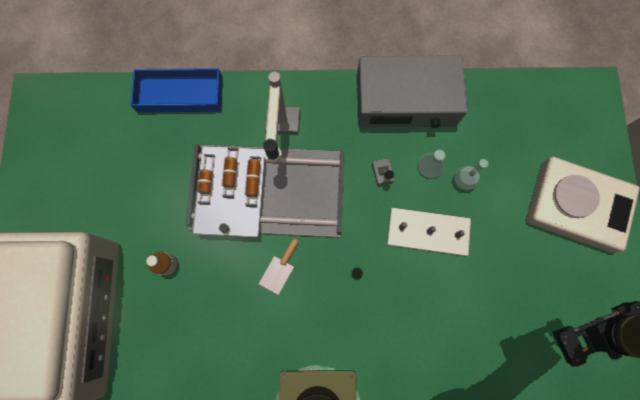

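Run:
```python
from h import *
zs=dict(short_ring=.082,short_mouth=.082,middle_ring=.082,middle_mouth=.082,long_ring=.082,long_mouth=.082,knob=None,head=0,lamp_tip=.083,rack=0,peg0=.014,peg1=.014,peg2=.014,flask=0,stoppered=0,reagent=0,stopper=0,spatula=0)
zs['knob']=.074
for n in("top","scene"):
    s=snap(n)
    for k,z in zs.items():
        for d in imaging.place_of(s,k)[:3]:
            print(n,k,round(d["score"],2),np.round(d["location"]),at_z(s,d["location"],z).round(4))
```

```text
top short_ring 0.75 [179. 199.] [0.6181 0.3243 0.082 ]
top short_ring 0.22 [174. 389.] [ 0.6279 -0.205   0.082 ]
top short_mouth 0.78 [173. 205.] [0.6357 0.31   0.082 ]
top middle_ring 0.67 [170. 229.] [0.6452 0.2429 0.082 ]
top middle_mouth 0.68 [159. 232.] [0.6771 0.2339 0.082 ]
top long_ring 0.86 [180. 254.] [0.6143 0.1731 0.082 ]
top long_mouth 0.78 [160. 256.] [0.6711 0.1662 0.082 ]
top knob 0.92 [233. 228.] [0.4668 0.2417 0.074 ]
top knob 0.46 [180. 253.] [0.6175 0.1762 0.074 ]
top lamp_tip 0.54 [189. 198.] [0.5888 0.3254 0.083 ]
top lamp_tip 0.42 [174. 387.] [ 0.6292 -0.1991  0.083 ]
top rack 0.6 [230. 428.] [ 0.4828 -0.3218  0.    ]
top peg0 0.97 [231. 434.] [ 0.4772 -0.3362  0.014 ]
top peg0 0.89 [236. 457.] [ 0.4636 -0.4017  0.014 ]
top peg0 0.71 [226. 399.] [ 0.492  -0.2362  0.014 ]
top peg1 0.97 [231. 434.] [ 0.4772 -0.3362  0.014 ]
top peg1 0.89 [236. 457.] [ 0.4636 -0.4017  0.014 ]
top peg1 0.71 [226. 399.] [ 0.492  -0.2362  0.014 ]
top peg2 0.97 [231. 434.] [ 0.4772 -0.3362  0.014 ]
top peg2 0.89 [236. 457.] [ 0.4636 -0.4017  0.014 ]
top peg2 0.71 [226. 399.] [ 0.492  
[... 1689 characters left out ...]
269. 228.] [ 0.4848 -0.3249  0.014 ]
scene flask 0.84 [316. 268.] [ 0.6776 -0.3394  0.    ]
scene flask 0.6 [173. 397.] [0.5511 0.4058 0.    ]
scene flask 0.2 [255. 251.] [ 0.4803 -0.2375  0.    ]
scene stoppered 0.87 [329. 226.] [ 0.6342 -0.4406  0.    ]
scene stoppered 0.67 [177. 367.] [0.4835 0.3068 0.    ]
scene reagent 0.9 [154. 370.] [0.3968 0.4328 0.    ]
scene reagent 0.66 [254. 253.] [ 0.48   -0.2315 -0.    ]
scene reagent 0.65 [174. 382.] [0.5134 0.3587 0.    ]
scene stopper 0.56 [256. 292.] [ 0.5719 -0.1532  0.    ]
scene stopper 0.54 [213. 257.] [ 0.3479 -0.1088 -0.    ]
scene stopper 0.43 [269. 228.] [ 0.4734 -0.3203  0.    ]
scene spatula 0.64 [189. 307.] [0.3776 0.0993 0.    ]
```

```bash
cat >> h.py <<'E'
def go(tgt,yaw=None):
    """shift in tool axes + turn from current pose (commanded ~ measured)"""
    x=telemetry.get_state();R=Ro.from_quat(x["eef_rot"]).as_matrix()
    d=R.T@(np.array(tgt)-np.array(x["tool_pos"]))
    y0=np.degrees(np.arctan2(R[1,0],R[0,0]))
    tr=0 if yaw is None else y0-yaw
    print("go shift",d.round(4),"turn",round((tr+180)%360-180,2),"yaw now",round(y0,2),"rows>=",round(np.linalg.norm(d)/.0625,1)); return d
E
python3 - <<'E'
from h import *
st()
go([0.52,-0.2,0.25],-6)
s=snap("top"); print(s["camera_matrix"]); s=snap("wrist"); print(s["camera_matrix"])
s=snap("top")
for k in("head","lamp","saddle","carriage","tube_short","tube_middle","tube_long"):
    for d in imaging.trace(s,k)[:1]:
        m=d["pixels"].astype(np.uint8); print(k,round(d["score"],2),d["rect"],cv2.minAreaRect(np.argwhere(m).astype(np.float32)))
cv2.imwrite("pics/topz.png",cv2.resize(s["image"][60:260,180:500],None,fx=2.5,fy=2.5,interpolation=cv2.INTER_CUBIC))
E
```

```text
t 2.05 p [ 0.2142 -0.5872  0.2388] q [0.985 0.174 0.    0.   ] j [ 1.25  0.69 -0.19  1.57  0.16  0.9  -0.22] F [-0.4  0.9  0.1] op 0.995
go shift [ 0.42   -0.2589 -0.0113] turn 26.04 yaw now 20.04 rows>= 7.9
[[447.69512951   0.         315.99071533]
 [  0.         447.69512951 205.7202433 ]
 [  0.           0.           1.        ]]
[[336.84839656   0.         314.21730416]
 [  0.         336.84839656 200.34503927]
 [  0.           0.           1.        ]]
head 0.68 [265.8, 69.9, 297.4, 162.9] ((117.6795654296875, 282.10601806640625), (34.48619079589844, 90.048095703125), 85.73210906982422)
lamp 0.65 [386.3, 171.3, 394.4, 181.1] ((174.0, 387.5), (9.0, 8.0), 90.0)
saddle 0.66 [194.0, 145.9, 266.0, 237.7] ((190.9921875, 228.275146484375), (64.85963439941406, 89.11846923828125), 85.51539611816406)
carriage 0.64 [453.8, 157.5, 486.1, 191.6] ((175.25863647460938, 471.10345458984375), (23.583309173583984, 39.367408752441406), 21.801406860351562)
tube_short 0.87 [196.2, 169.8, 211.0, 196.1] ((180.5, 204.0), (14.0, 25.0), 90.0)
tube_middle 0.73 [379.7, 167.8, 394.3, 181.2] ((174.0, 387.5), (11.0, 10.0), 90.0)
tube_long 0.83 [246.8, 160.5, 260.3, 195.1] ((177.79920959472656, 251.791015625), (12.946611404418945, 36.39536666870117), 84.80557250976562)
```

View pics/topz.png

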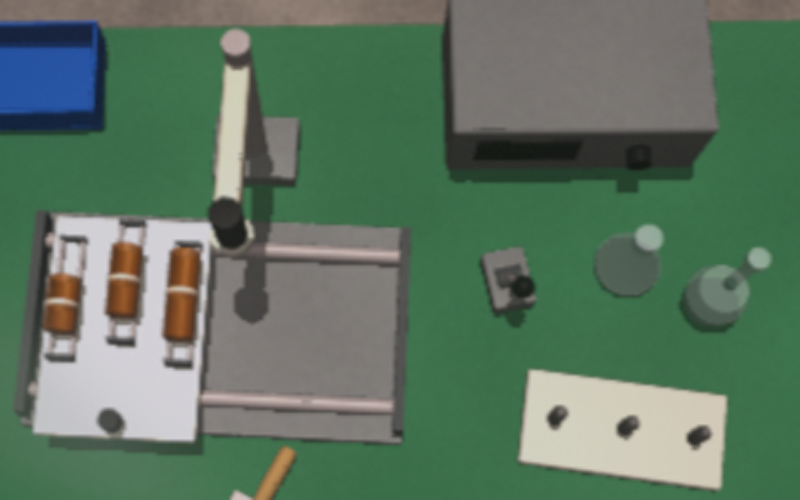

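```bash
python3 -m creep '[[255,0.06,-0.035,-0.001,4],[255,0.12,-0.07,-0.003,8],[255,0.17,-0.1,-0.005,12],[255,0.22,-0.13,-0.007,16],[255,0.27,-0.16,-0.008,20],[255,0.31,-0.19,-0.01,24],[255,0.35,-0.21,-0.011,24],[255,0.39,-0.24,-0.011,24],[255,0.42,-0.259,-0.011,24],[255,0.42,-0.259,-0.011,24]]'
python3 - <<'E'
from h import *
st()
s=snap("wrist","w1.png")
for k,z in dict(lamp_tip=.0834).items():
    for d in imaging.place_of(s,k)[:2]: print(k,round(d["score"],2),d["location"],at_z(s,d["location"],z).round(4))
for k in ("lamp",):
    for d in imaging.trace(s,k)[:2]: print(k,d["score"],d["rect"])
E
```

```text
clock: 3.8
tool_pos: [0.5222, -0.1963, 0.2498]
eef_rot: [1.0, -0.031, 0.001, -0.001]
contact_force: [-0.4, 0.4, -0.4]
opening: 0.007
t 3.8 p [ 0.5222 -0.1963  0.2498] q [ 1.    -0.031  0.001 -0.001] j [ 0.3   0.58 -0.03  1.76  0.02  0.79 -1.37] F [-0.4  0.4 -0.4] op 0.007
lamp_tip 0.67 [61.7, 318.7] [ 0.6237 -0.2106  0.0834]
lamp_tip 0.6 [274.4, 97.2] [0.4338 0.0331 0.0834]
lamp 0.66 [303.8, 35.4, 333.0, 75.8]
```

View pics/w1.png

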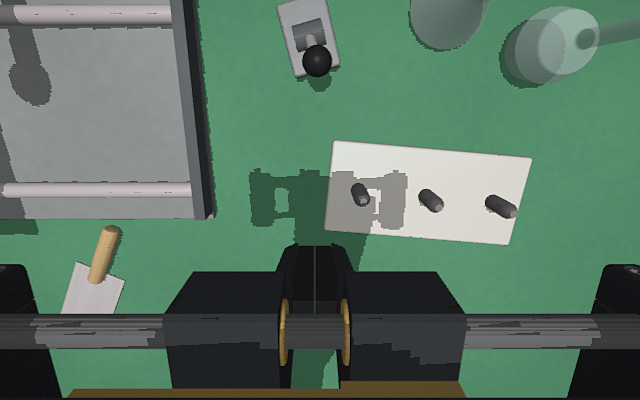

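Run:
```python
from h import *
go([0.578,-0.2165,0.067]);go([0.63,-0.207,0.067]);go([0.671,-0.199,0.067])
```

```text
go shift [0.06   0.0108 0.1827] turn 0 yaw now -4.06 rows>= 3.1
go shift [ 0.1112 -0.0023  0.1826] turn 0 yaw now -4.06 rows>= 3.4
go shift [ 0.1515 -0.0132  0.1826] turn 0 yaw now -4.06 rows>= 3.8
```

```bash
python3 -m creep '[[255,0.05,0.011,0.05,0],[255,0.06,0.011,0.11,0],[255,0.06,0.011,0.17,0],[255,0.06,0.011,0.183,0],[255,0.085,0.005,0.183,0],[255,0.11,-0.002,0.183,0],[255,0.13,-0.008,0.183,0],[255,0.15,-0.013,0.183,0],[255,0.15,-0.013,0.183,0],[255,0.13,-0.008,0.183,0]]'
python3 - <<'E'
from h import *
st()
s=snap("wrist","w2.png")
s=snap("top","t2.png")
for d in imaging.place_of(s,"lamp_tip")[:2]: print(d["score"],at_z(s,d["location"],.083))
cv2.imwrite("pics/t2z.png",s["image"][120:240,330:500].repeat(4,0).repeat(4,1))
E
```

```text
clock: 5.2
tool_pos: [0.6513, -0.2018, 0.069]
eef_rot: [0.999, -0.035, 0.002, 0.0]
contact_force: [0.3, 0.5, -0.8]
opening: 0.005
t 5.2 p [ 0.6513 -0.2018  0.069 ] q [ 0.999 -0.035  0.002  0.   ] j [ 0.24  0.97 -0.01  1.5   0.02  0.67 -1.42] F [ 0.3  0.5 -0.8] op 0.005
0.67 [ 0.4739052  -0.29563694  0.083     ]
0.64 [ 0.46886007 -0.30749805  0.083     ]
```

View pics/w2.png

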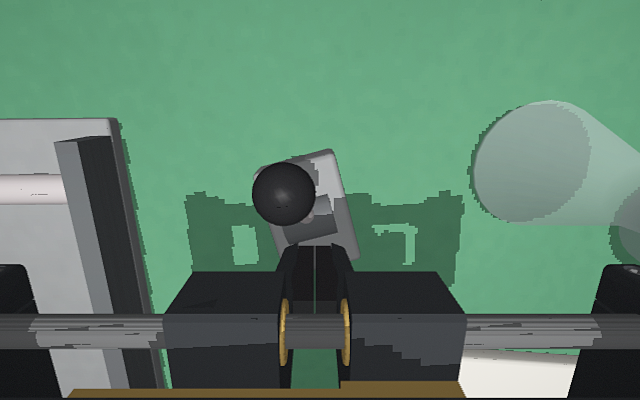

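View pics/t2z.png

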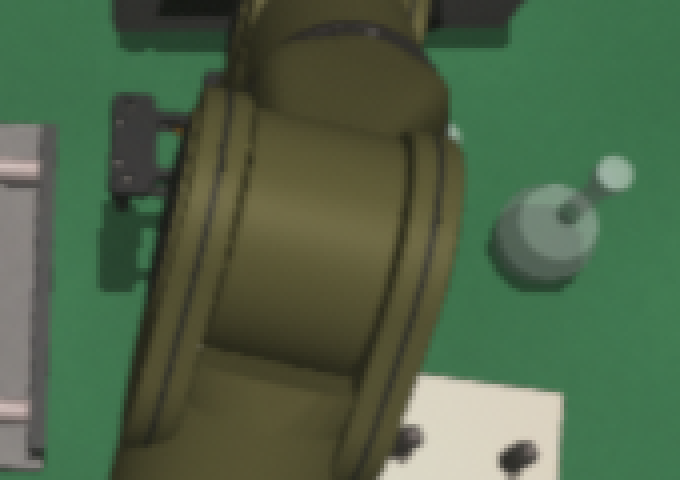

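Run:
```python
from h import *
s=snap("wrist"); print(at_z(s,[194,284],.083))
for d in imaging.place_of(s,"lamp_tip")[:2]: print(d["score"],d["location"],at_z(s,d["location"],.083))
go([0.58,-0.21,0.20])
```

```text
[ 0.68997708 -0.19158835  0.083     ]
0.9 [192.9, 284.0] [ 0.69095224 -0.1909995   0.083     ]
go shift [-0.0704  0.0134 -0.1319] turn 0 yaw now -4.0 rows>= 2.4
```

```bash
python3 -m creep '[[255,-0.02,0.005,-0.05,0],[255,-0.06,0.005,-0.10,0],[255,-0.12,0.0,-0.15,0],[255,-0.17,-0.03,-0.18,0],[255,-0.2,-0.08,-0.18,0],[200,-0.23,-0.13,-0.18,0],[150,-0.25,-0.19,-0.18,0],[120,-0.25,-0.25,-0.18,0],[120,-0.25,-0.31,-0.18,0],[120,-0.25,-0.36,-0.18,0]]'
python3 - <<'E'
from h import *
st();go([0.42,0.22,0.25])
E
```

```text
clock: 6.7
tool_pos: [0.4266, 0.1791, 0.2476]
eef_rot: [0.999, -0.033, 0.001, -0.001]
contact_force: [0.8, -0.4, 0.4]
opening: 0.526
t 6.7 p [0.4266 0.1791 0.2476] q [ 0.999 -0.033  0.001 -0.001] j [-0.51  0.47  0.02  2.04 -0.02  0.64 -2.12] F [ 0.8 -0.4  0.4] op 0.526
go shift [-0.0093 -0.0403 -0.0023] turn 0 yaw now -3.83 rows>= 0.7
```

Run:
```python
from h import *
s=snap("wrist","w3.png")
zs=dict(short_ring=.082,short_mouth=.082,middle_ring=.082,middle_mouth=.082,long_ring=.082,long_mouth=.082,knob=.074,head=0)
for k,z in zs.items():
    for d in imaging.place_of(s,k)[:2]: print(k,round(d["score"],2),d["location"],at_z(s,d["location"],z).round(4))
```

```text
knob 0.61 [127.5, 235.2] [0.4795 0.2447 0.074 ]
```

View pics/w3.png

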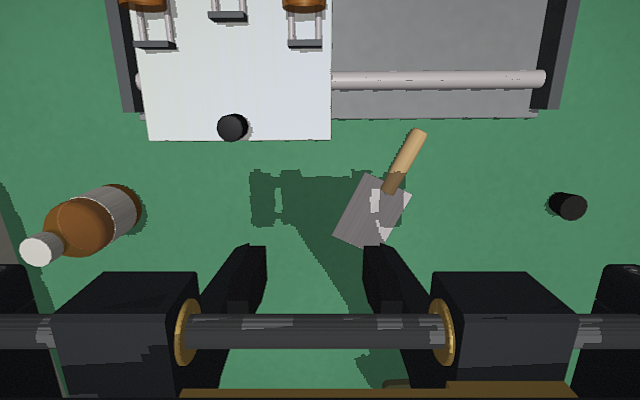

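```bash
python3 -m creep '[[120,0.04,-0.02,-0.02,0],[120,0.07,-0.03,-0.03,0],[120,0.07,-0.03,-0.03,0],[120,0.07,-0.03,-0.03,0]]'
python3 - <<'E'
from h import *
st()
s=snap("wrist","w4.png")
zs=dict(short_ring=.082,short_mouth=.082,middle_ring=.082,middle_mouth=.082,long_ring=.082,long_mouth=.082,knob=.074,head=0)
for k,z in zs.items():
    for d in imaging.place_of(s,k)[:2]: print(k,round(d["score"],2),d["location"],at_z(s,d["location"],z).round(4))
E
```

```text
clock: 7.65
tool_pos: [0.4966, 0.1994, 0.2762]
eef_rot: [0.999, -0.035, -0.001, 0.001]
contact_force: [-1.0, -0.2, 0.3]
opening: 0.533
t 7.65 p [0.4966 0.1994 0.2762] q [ 0.999 -0.035 -0.001  0.001] j [-0.48  0.52  0.03  1.8  -0.02  0.83 -2.09] F [-1.  -0.2  0.3] op 0.533
short_ring 0.69 [61.1, 188.5] [0.6115 0.3108 0.082 ]
short_ring 0.28 [245.8, 157.9] [0.4262 0.3785 0.082 ]
short_mouth 0.8 [23.4, 184.9] [0.6434 0.3087 0.082 ]
middle_ring 0.6 [24.3, 255.8] [0.6386 0.2447 0.082 ]
middle_mouth 0.3 [191.9, 268.3] [0.48   0.2507 0.082 ]
long_ring 0.74 [34.0, 330.8] [0.6265 0.1772 0.082 ]
knob 0.78 [191.4, 267.8] [0.479  0.2528 0.074 ]
```

View pics/w4.png

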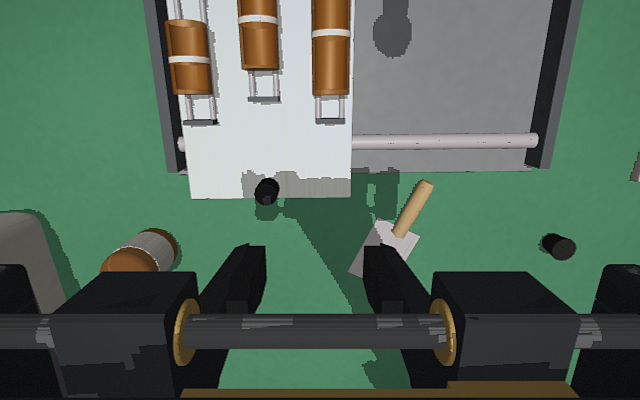

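Run:
```python
from h import *
s=snap("top")
o,_=ray(s,[0,0]);print("cam",o)
def z(zx,zy,h): print((zx,zy,h),at_z(s,[60+zy/2.5,180+zx/2.5],h).round(4))
z(272,150,.01);z(236,43,.265);z(226,213,.265);z(226,213,.3);z(232,240,.185)
s2=snap("scene","sc2.png")
cv2.imwrite("pics/sc2z.png",cv2.resize(s2["image"][130:290,280:460],None,fx=4,fy=3.7,interpolation=cv2.INTER_CUBIC))
for p in ([250,410],[248,413]): print(at_z(s2,p,.01))
go([0.60,-0.03,0.21])
```

```text
cam [ 0.2724512  -0.00471495  1.28192847]
(272, 150, 0.01) [0.8232 0.0808 0.01  ]
(236, 43, 0.265) [0.827 0.1   0.265]
(226, 213, 0.265) [0.6485 0.1075 0.265 ]
(226, 213, 0.3) [0.6355 0.1036 0.3   ]
(232, 240, 0.185) [0.6486 0.1097 0.185 ]
[0.81461924 0.11340369 0.01      ]
[0.81637681 0.12673347 0.01      ]
go shift [0.1181 0.223  0.0667] turn 0 yaw now -3.95 rows>= 4.2
```

View pics/sc2z.png

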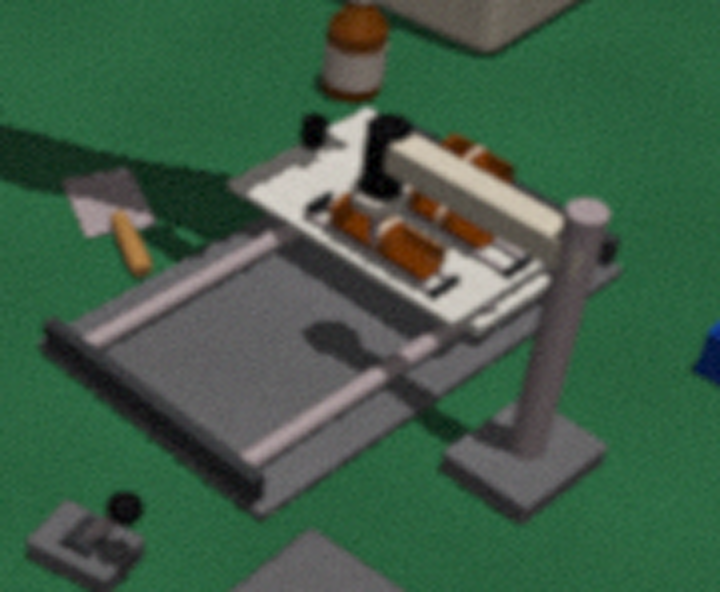

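```bash
python3 -m creep '[[120,0,0.06,0,0],[120,0,0.12,0,0],[120,0,0.18,0.02,0],[120,0.04,0.223,0.05,0],[120,0.09,0.223,0.066,0],[120,0.108,0.223,0.066,0],[120,0.108,0.223,0.066,0],[120,0.108,0.223,0.066,0]]'
python3 - <<'E'
from h import *
st()
s=snap("wrist","w5.png")
E
```

```text
clock: 9.2
tool_pos: [0.5888, -0.0291, 0.2107]
eef_rot: [0.999, -0.034, -0.001, 0.0]
contact_force: [-1.5, -0.1, 1.3]
opening: 0.524
t 9.2 p [ 0.5888 -0.0291  0.2107] q [ 0.999 -0.034 -0.001  0.   ] j [-0.03  0.67  0.01  1.71 -0.01  0.76 -1.66] F [-1.5 -0.1  1.3] op 0.524
```

View pics/w5.png

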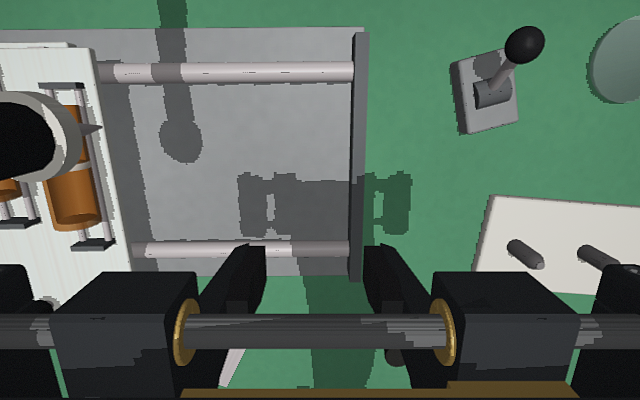

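Run:
```python
from h import *
s=snap("wrist")
cv2.imwrite("pics/w5z.png",cv2.resize(s["image"][60:220,0:180],None,fx=4,fy=3.7,interpolation=cv2.INTER_CUBIC))
for p in ([128,102],): print(at_z(s,p,.127))
for d in imaging.place_of(s,"head"): print(d, at_z(s,d["location"],0))
go([.56,-.04,.26])
```

```text
[0.65425195 0.11048446 0.127     ]
go shift [-0.0283  0.0129 -0.0488] turn 0 yaw now -3.93 rows>= 0.9
```

View pics/w5z.png

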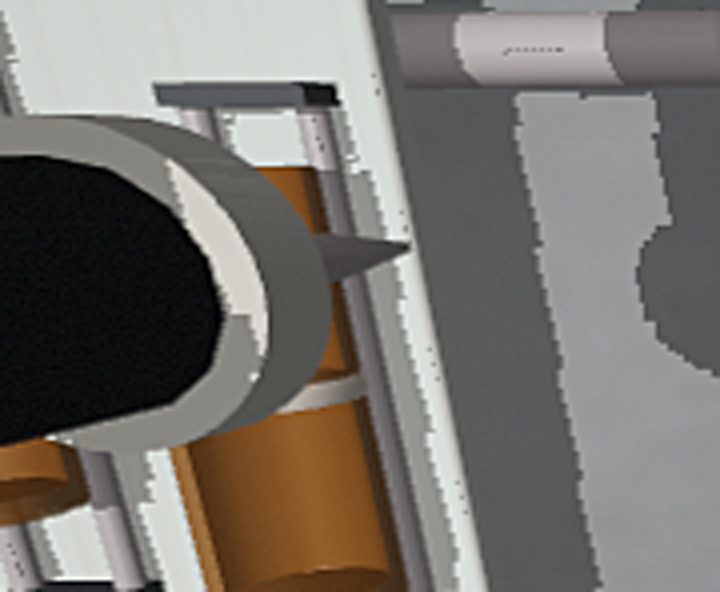

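```bash
python3 -m creep '[[120,-0.03,0.01,-0.05,0],[120,-0.03,0.01,-0.05,0],[120,-0.03,0.01,-0.05,0],[120,-0.03,0.01,-0.05,0]]'
python3 - <<'E'
from h import *
st()
s=snap("wrist","w6.png")
cv2.imwrite("pics/w6z.png",cv2.resize(s["image"][40:240,0:200],None,fx=4,fy=3,interpolation=cv2.INTER_CUBIC))
zs=dict(short_ring=.082,short_mouth=.082,middle_ring=.082,middle_mouth=.082,long_ring=.082,long_mouth=.082,knob=.074,head=0)
for k,z in zs.items():
    for d in imaging.place_of(s,k)[:1]: print(k,round(d["score"],2),d["location"],at_z(s,d["location"],z).round(4))
E
```

```text
clock: 9.85
tool_pos: [0.5591, -0.0368, 0.26]
eef_rot: [0.999, -0.034, -0.001, -0.0]
contact_force: [-0.4, 0.2, 1.2]
opening: 0.53
t 9.85 p [ 0.5591 -0.0368  0.26  ] q [ 0.999 -0.034 -0.001 -0.   ] j [-0.02  0.57  0.01  1.74 -0.01  0.83 -1.65] F [-0.4  0.2  1.2] op 0.53
short_mouth 0.27 [38.0, 584.3] [ 0.6677 -0.2809  0.082 ]
middle_ring 0.69 [113.3, 13.3] [0.6389 0.2402 0.082 ]
middle_mouth 0.3 [15.7, 485.7] [ 0.6913 -0.1934  0.082 ]
long_ring 0.89 [123.9, 84.9] [0.625  0.1761 0.082 ]
knob 0.76 [266.2, 51.5] [0.4765 0.2596 0.074 ]
```

View pics/w6z.png

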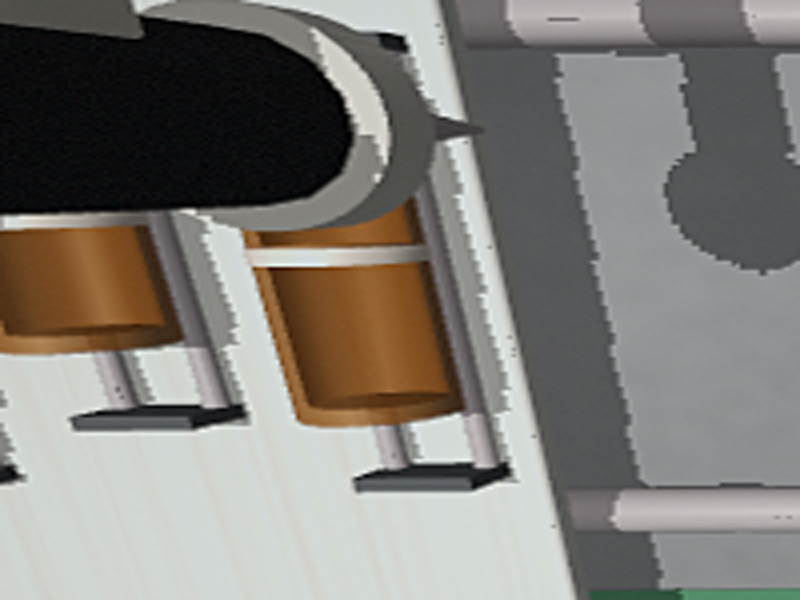

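```bash
python3 - <<'E'
from h import *
s=snap("wrist")
print(at_z(s,[83.3,121],.127), at_z(s,[124,84.5],.082))
go([.42,.25,.20],-4)
E
python3 -m creep '[[100,-0.05,-0.02,0,0],[100,-0.1,-0.05,0,0],[100,-0.13,-0.1,0,0],[100,-0.15,-0.16,0,0],[100,-0.16,-0.22,0,0],[100,-0.16,-0.27,0.03,0],[100,-0.16,-0.296,0.06,0],[100,-0.16,-0.296,0.06,0],[100,-0.16,-0.296,0.06,0]]'
python3 - <<'E'
from h import *
st()
s=snap("wrist","w7.png")
for k,z in dict(knob=.074,short_ring=.082).items():
    for d in imaging.place_of(s,k)[:1]: print(k,round(d["score"],2),d["location"],at_z(s,d["location"],z).round(4))
E
```

```text
[0.65543408 0.10945443 0.127     ] [0.6251397 0.176694  0.082    ]
go shift [-0.1588 -0.2769  0.0606] turn 0.04 yaw now -3.96 rows>= 5.2
clock: 11.48
tool_pos: [0.4206, 0.2676, 0.2013]
eef_rot: [0.999, -0.035, 0.0, 0.0]
contact_force: [0.3, 0.5, 0.7]
opening: 0.605
t 11.47 p [0.4206 0.2676 0.2013] q [ 0.999 -0.035  0.     0.   ] j [-0.68  0.58  0.03  1.99 -0.02  0.57 -2.28] F [0.3 0.5 0.7] op 0.605
knob 0.92 [115.8, 330.4] [0.4816 0.2514 0.074 ]
```

View pics/w7.png

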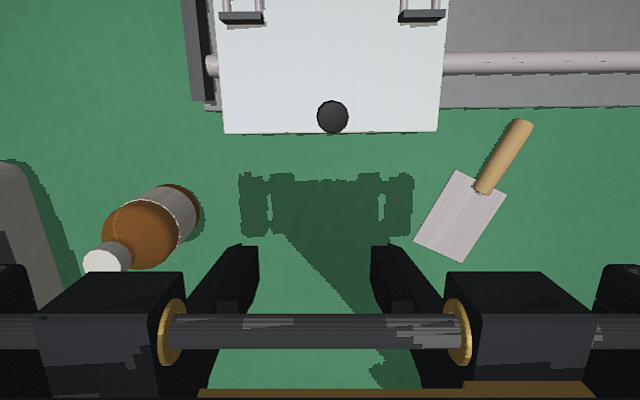

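```bash
python3 - <<'E'
from h import *
go([.480,.2514,.067],-4)
E
python3 -m creep '[[100,0.03,0.01,0,0],[100,0.06,0.02,0,0],[100,0.06,0.02,0.05,0],[100,0.06,0.02,0.1,0],[100,0.06,0.02,0.134,0],[100,0.06,0.02,0.134,0],[255,0.06,0.02,0.134,0],[255,0.06,0.02,0.134,0],[255,0.06,0.02,0.134,0],[255,0.06,0.02,0.134,0]]' 20
python3 - <<'E'
from h import *
st()
s=snap("wrist","w8.png")
E
```

```text
go shift [0.0598 0.0121 0.135 ] turn -0.11 yaw now -4.11 rows>= 2.4
clock: 12.88
tool_pos: [0.4797, 0.2459, 0.068]
eef_rot: [0.999, -0.034, 0.001, -0.001]
contact_force: [-0.3, 1.9, 7.5]
opening: 0.267
t 12.88 p [0.4797 0.2459 0.068 ] q [ 0.999 -0.034  0.001 -0.001] j [-0.56  0.85  0.    1.96 -0.01  0.33 -2.19] F [-0.3  1.9  7.5] op 0.267
```

View pics/w8.png

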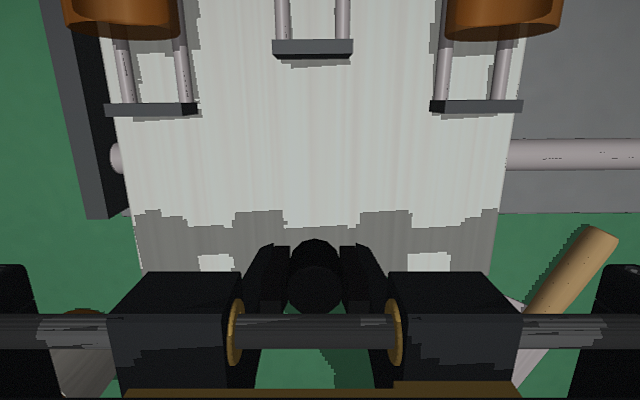

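```bash
python3 -m creep '[[255,0.005,0.01,0,0],[255,0.01,0.03,0,0],[255,0.017,0.055,0,0],[255,0.025,0.08,0,0],[255,0.033,0.105,0,0],[255,0.04,0.13,0,0],[255,0.047,0.155,0,0],[255,0.053,0.178,0,0],[255,0.057,0.19,0,0],[255,0.057,0.195,0,0]]'
python3 -m creep '[[255,0,0,0,0],[255,0,0,0,0],[100,0,0,0,0],[100,0,0,0,0],[100,0,0,0,0]]'
python3 - <<'E'
from h import *
st()
E
```

```text
clock: 14.18
tool_pos: [0.5234, 0.0457, 0.068]
eef_rot: [0.999, -0.035, 0.002, -0.0]
contact_force: [0.8, 1.1, 7.9]
opening: 0.264
clock: 14.8
tool_pos: [0.5217, 0.0466, 0.0666]
eef_rot: [0.999, -0.034, -0.0, 0.0]
contact_force: [-0.1, 0.7, 0.1]
opening: 0.582
t 14.8 p [0.5217 0.0466 0.0666] q [ 0.999 -0.034 -0.     0.   ] j [-0.15  0.84 -0.05  2.    0.12  0.31 -1.93] F [-0.1  0.7  0.1] op 0.582
```

```bash
python3 -m creep '[[100,-0.01,0,-0.05,0],[100,-0.01,0,-0.11,0],[100,-0.01,0.05,-0.16,0],[100,0.01,0.08,-0.195,0],[100,0.03,0.08,-0.195,0],[100,0.03,0.08,-0.195,0],[100,0.03,0.08,-0.195,0]]'
cat > chk.py <<'E'
from h import *
import sys
st()
s=snap("wrist",sys.argv[1]+".png")
cv2.imwrite("pics/%sz.png"%sys.argv[1],cv2.resize(s["image"][20:220,0:200],None,fx=4,fy=3,interpolation=cv2.INTER_CUBIC))
N=np.array([.655,.110])
c,sn=np.cos(np.radians(-4)),np.sin(np.radians(-4))
for k in("short_ring","middle_ring","long_ring","short_mouth","middle_mouth","long_mouth"):
    for d in imaging.place_of(s,k)[:1]:
        p=at_z(s,d["location"],.082);e=N-p[:2];print(k,round(d["score"],2),d["location"],p.round(4),"need stage dx,dy",(np.array([[c,sn],[-sn,c]])@e).round(4))
E
python3 chk.py w9
```

```text
clock: 15.68
tool_pos: [0.5449, -0.0345, 0.2608]
eef_rot: [0.999, -0.034, -0.002, -0.0]
contact_force: [-0.4, 0.4, -0.8]
opening: 0.611
t 15.68 p [ 0.5449 -0.0345  0.2608] q [ 0.999 -0.034 -0.002 -0.   ] j [ 0.05  0.56 -0.12  1.78  0.08  0.82 -1.74] F [-0.4  0.4 -0.8] op 0.611
short_ring 0.67 [67.2, 150.6] [0.6554 0.1068 0.082 ] need stage dx,dy [-0.0006  0.0032]
middle_ring 0.95 [30.7, 221.1] [0.6811 0.0389 0.082 ] need stage dx,dy [-0.0309  0.0691]
long_ring 0.91 [36.6, 299.8] [ 0.6722 -0.0297  0.082 ] need stage dx,dy [-0.0269  0.1381]
short_mouth 0.94 [23.0, 146.4] [0.6922 0.1026 0.082 ] need stage dx,dy [-0.0376  0.0048]
```

View pics/w9.png

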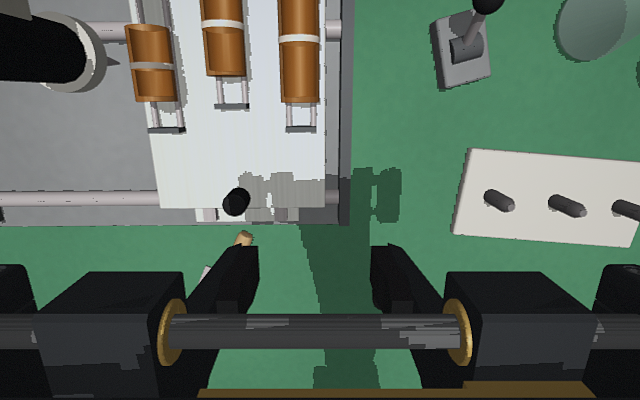

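View pics/w9z.png

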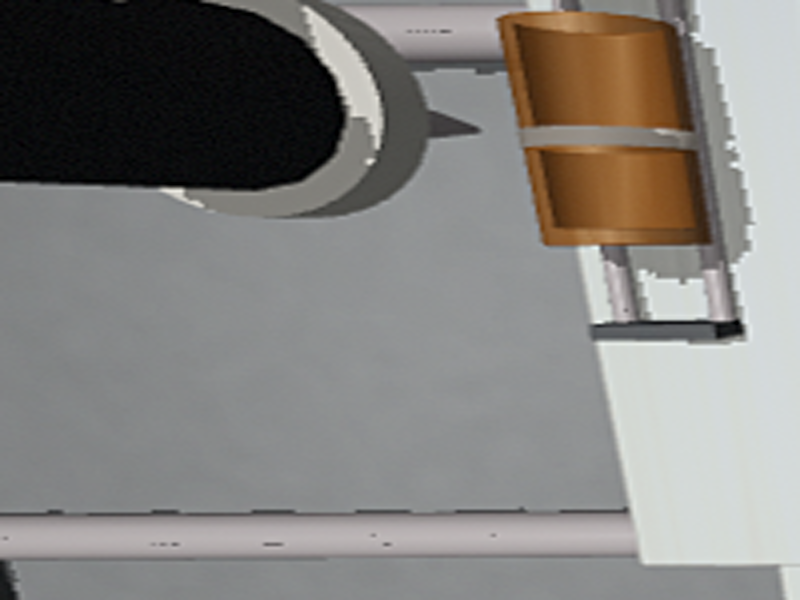

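Run:
```python
from h import *
s=snap("wrist")
n=at_z(s,[63.3,120],.127); r0=at_z(s,[65.7,151.5],.082); r1=at_z(s,[67.2,150.6],.082)
# projected check: ring top surface at z=.1, ring visible band center x
print(n,r0,r1)
c,sn=np.cos(np.radians(-4)),np.sin(np.radians(-4))
for q in(r0,r1): print(np.array([[c,sn],[-sn,c]])@(n-q)[:2])
```

```text
[0.65681395 0.10938416 0.127     ] [0.65840276 0.10530938 0.082     ] [0.65721071 0.10638568 0.082     ]
[-0.00186918  0.00395402]
[-0.00060496  0.00296349]
```

```bash
python3 - <<'E'
from h import *
go([.5217,.0466,.067],-4)
E
python3 -m creep '[[100,-0.02,0,0,0],[100,-0.03,-0.05,0,0],[100,-0.029,-0.08,0.04,0],[100,-0.029,-0.08,0.09,0],[100,-0.029,-0.08,0.15,0],[100,-0.029,-0.08,0.194,0],[100,-0.029,-0.08,0.194,0],[255,-0.029,-0.08,0.194,0],[255,-0.029,-0.08,0.194,0],[255,-0.029,-0.08,0.194,0]]'
```

```text
go shift [-0.03   -0.0799  0.1946] turn 0.07 yaw now -3.93 rows>= 3.4
clock: 17.32
tool_pos: [0.5241, 0.0465, 0.0693]
eef_rot: [0.999, -0.035, 0.001, -0.0]
contact_force: [-0.4, -0.7, -0.4]
opening: 0.292
```

```bash
python3 -m creep '[[255,0,0,0,0],[255,-0.001,-0.002,0,0],[255,-0.002,-0.0035,0,0],[255,-0.002,-0.0035,0,0],[100,-0.002,-0.0035,0,0],[100,-0.002,-0.0035,0,0],[100,-0.002,-0.0035,0,0]]'
python3 -m creep '[[100,-0.01,0,-0.05,0],[100,-0.01,0,-0.11,0],[100,-0.01,0.05,-0.16,0],[100,0.01,0.08,-0.195,0],[100,0.03,0.08,-0.195,0],[100,0.03,0.08,-0.195,0],[100,0.03,0.08,-0.195,0]]'
python3 chk.py w10
```

```text
clock: 18.2
tool_pos: [0.521, 0.0501, 0.0676]
eef_rot: [0.999, -0.034, -0.0, 0.0]
contact_force: [0.3, -1.1, 0.8]
opening: 0.583
clock: 19.08
tool_pos: [0.5441, -0.031, 0.2618]
eef_rot: [0.999, -0.034, -0.002, -0.0]
contact_force: [0.3, -0.5, -1.1]
opening: 0.609
t 19.07 p [ 0.5441 -0.031   0.2618] q [ 0.999 -0.034 -0.002 -0.   ] j [ 0.06  0.55 -0.14  1.78  0.1   0.82 -1.77] F [ 0.3 -0.5 -1.1] op 0.609
short_ring 0.96 [70.0, 154.1] [0.6521 0.1081 0.082 ] need stage dx,dy [0.0027 0.0021]
long_ring 0.97 [38.3, 298.5] [ 0.6703 -0.0248  0.082 ] need stage dx,dy [-0.0247  0.1334]
short_mouth 0.86 [26.3, 145.3] [0.6892 0.1082 0.082 ] need stage dx,dy [-0.0342 -0.0006]
```

View pics/w10z.png

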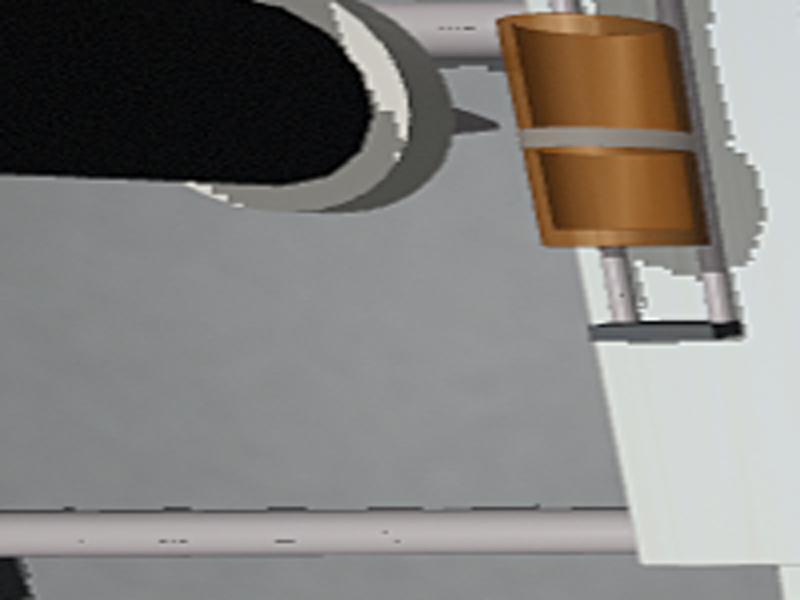

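```bash
cat >> h.py <<'E'
def need(tip,rings):
    s=snap("wrist"); n=at_z(s,tip,.127); c,sn=np.cos(np.radians(-4)),np.sin(np.radians(-4))
    for q in rings:
        q=at_z(s,q,.082); print(n.round(4),q.round(4),"need",(np.array([[c,sn],[-sn,c]])@(n-q)[:2]).round(4))
E
python3 - <<'E'
from h import *
need([61.7,124.5],[[66,151.7],[70,154.1]])
E
```

```text
[0.6571 0.1097 0.127 ] [0.6575 0.1092 0.082 ] need [-0.0004  0.0005]
[0.6571 0.1097 0.127 ] [0.654  0.1077 0.082 ] need [0.0029 0.0022]
```

```bash
python3 - <<'E'
from h import *
go([.521,.0501,.067],-4)
E
python3 -m creep '[[100,-0.02,0,0,0],[100,-0.03,-0.05,0,0],[100,-0.029,-0.08,0.04,0],[100,-0.029,-0.08,0.09,0],[100,-0.029,-0.08,0.15,0],[100,-0.029,-0.08,0.195,0],[100,-0.029,-0.08,0.195,0],[255,-0.029,-0.08,0.195,0],[255,-0.029,-0.08,0.195,0],[255,-0.029,-0.08,0.195,0]]'
python3 - <<'E'
from h import *
st()
E
```

```text
go shift [-0.03   -0.0799  0.1956] turn 0.06 yaw now -3.94 rows>= 3.4
clock: 20.72
tool_pos: [0.5233, 0.0501, 0.0693]
eef_rot: [0.999, -0.035, 0.002, -0.0]
contact_force: [-0.8, -0.3, -0.1]
opening: 0.291
t 20.73 p [0.5233 0.0501 0.0693] q [ 0.999 -0.035  0.002 -0.   ] j [-0.14  0.84 -0.07  2.    0.17  0.31 -1.99] F [-0.8 -0.3 -0.1] op 0.291
```

```bash
python3 -m creep '[[255,0,0,0,0],[255,0.001,-0.0005,0,0],[255,0.002,-0.001,0,0],[255,0.002,-0.001,0,0],[255,0.002,-0.001,0,0],[255,0.002,-0.001,0,0],[255,0.002,-0.001,0,0],[255,0.002,-0.001,0,0],[255,0.002,-0.001,0,0],[255,0.002,-0.001,0,0]]'
python3 -m creep '[[255,0,0,0,0],[255,0,0,0,0],[255,0,0,0,0],[255,0,0,0,0],[255,0,0,0,0],[255,0,0,0,0],[255,0,0,0,0],[255,0,0,0,0],[255,0,0,0,0],[255,0,0,0,0]]'
python3 -m creep '[[255,0,0,0,0],[255,0,0,0,0],[255,0,0,0,0],[255,0,0,0,0],[255,0,0,0,0]]'
```

```text
clock: 21.98
tool_pos: [0.525, 0.0504, 0.0691]
eef_rot: [0.999, -0.035, 0.001, 0.0]
contact_force: [-1.0, -1.2, 8.6]
opening: 0.265
clock: 23.22
tool_pos: [0.525, 0.0505, 0.069]
eef_rot: [0.999, -0.035, 0.001, 0.0]
contact_force: [-0.9, -0.8, 9.7]
opening: 0.26
clock: 23.85
tool_pos: [0.525, 0.0504, 0.0691]
eef_rot: [0.999, -0.035, 0.001, 0.0]
contact_force: [-1.5, -1.1, 9.2]
opening: 0.269
```

```bash
python3 -m creep '[[100,0,0,0,0],[100,0,0,0,0],[100,-0.01,0,-0.05,0],[100,-0.01,0,-0.11,0],[100,-0.01,0.05,-0.16,0],[100,0.01,0.08,-0.18,0],[100,0.045,0.08,-0.17,0],[100,0.045,0.08,-0.17,0],[100,0.045,0.08,-0.17,0]]'
python3 chk.py w11
```

```text
clock: 24.98
tool_pos: [0.5625, -0.0315, 0.2372]
eef_rot: [0.999, -0.034, -0.001, -0.0]
contact_force: [-0.6, 0.3, 0.7]
opening: 0.604
t 24.98 p [ 0.5625 -0.0315  0.2372] q [ 0.999 -0.034 -0.001 -0.   ] j [ 0.07  0.61 -0.15  1.76  0.12  0.79 -1.79] F [-0.6  0.3  0.7] op 0.604
short_ring 0.88 [88.8, 141.3] [0.6542 0.1108 0.082 ] need stage dx,dy [ 0.0008 -0.0008]
middle_ring 0.94 [45.8, 213.6] [0.6837 0.0442 0.082 ] need stage dx,dy [-0.0332  0.0636]
long_ring 0.98 [57.5, 297.1] [ 0.6704 -0.0236  0.082 ] need stage dx,dy [-0.0247  0.1322]
short_mouth 0.66 [42.8, 131.0] [0.691  0.1114 0.082 ] need stage dx,dy [-0.0358 -0.0039]
```

View pics/w11z.png

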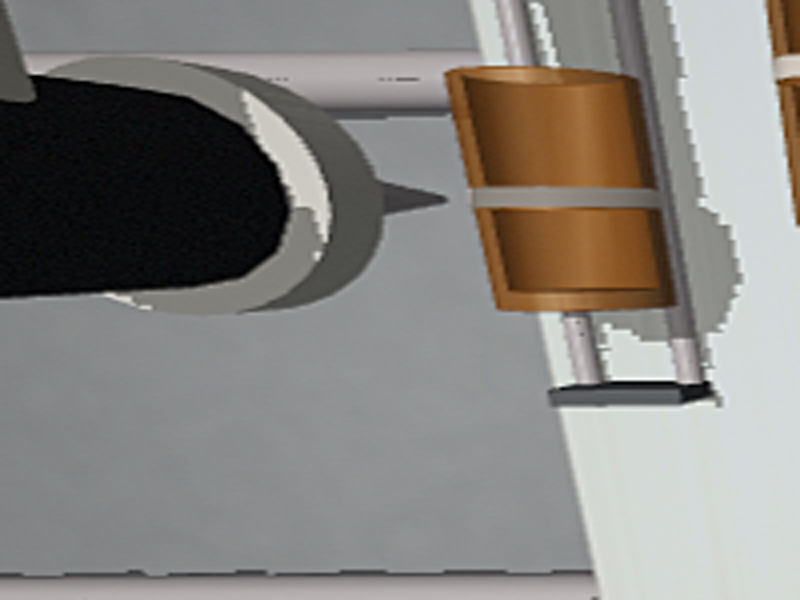

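Run:
```python
from h import *
need([86.7,111.8],[[86,141.5],[87.5,141.5],[88.8,141.3]])
go([.525,.0504,.068],-4)
```

```text
[0.6561 0.1098 0.127 ] [0.6578 0.1099 0.082 ] need [-0.0017 -0.0003]
[0.6561 0.1098 0.127 ] [0.6566 0.1102 0.082 ] need [-0.0005 -0.0004]
[0.6561 0.1098 0.127 ] [0.6556 0.1106 0.082 ] need [ 0.0006 -0.0008]
go shift [-0.0441 -0.0794  0.1698] turn 0.06 yaw now -3.94 rows>= 3.1
```

```bash
python3 -m creep '[[100,-0.03,0,0,0],[100,-0.044,-0.05,0,0],[100,-0.044,-0.079,0.04,0],[100,-0.044,-0.079,0.09,0],[100,-0.044,-0.079,0.14,0],[100,-0.044,-0.079,0.17,0],[100,-0.044,-0.079,0.17,0],[255,-0.044,-0.079,0.17,0],[255,-0.044,-0.079,0.17,0],[255,-0.044,-0.079,0.17,0]]'
python3 -m creep '[[255,0,0,0,0],[255,0,0,0,0],[255,-0.004,-0.008,0,0],[255,-0.012,-0.025,0,0],[255,-0.023,-0.045,0,0],[255,-0.031,-0.06,0,0],[255,-0.033,-0.0655,0,0],[255,-0.033,-0.0655,0,0],[255,-0.033,-0.0655,0,0]]'
python3 -m creep '[[100,0,0,0,0],[100,0,0,0,0],[100,-0.01,0,-0.05,0],[100,-0.01,0.05,-0.10,0],[100,-0.01,0.1,-0.16,0],[100,0.02,0.14,-0.17,0],[100,0.07,0.145,-0.17,0],[100,0.08,0.145,-0.17,0],[100,0.08,0.145,-0.17,0]]'
python3 chk.py w12
```

```text
clock: 26.62
tool_pos: [0.526, 0.0498, 0.0688]
eef_rot: [0.999, -0.035, 0.001, -0.0]
contact_force: [0.1, -0.0, -1.5]
opening: 0.294
clock: 27.75
tool_pos: [0.4977, 0.1185, 0.0687]
eef_rot: [0.999, -0.034, 0.001, -0.001]
contact_force: [-0.2, 0.7, 6.5]
opening: 0.262
clock: 28.88
tool_pos: [0.5659, -0.0322, 0.2369]
eef_rot: [0.999, -0.034, -0.001, -0.0]
contact_force: [-0.3, -0.4, 0.0]
opening: 0.605
t 28.88 p [ 0.5659 -0.0322  0.2369] q [ 0.999 -0.034 -0.001 -0.   ] j [ 0.07  0.61 -0.16  1.75  0.13  0.79 -1.79] F [-0.3 -0.4  0. ] op 0.605
short_ring 0.95 [134.7, 71.1] [0.6223 0.1807 0.082 ] need stage dx,dy [ 0.0376 -0.0683]
middle_ring 0.86 [92.9, 139.3] [0.6531 0.1129 0.082 ] need stage dx,dy [ 0.0021 -0.0028]
long_ring 0.94 [104.7, 220.4] [0.6393 0.0452 0.082 ] need stage dx,dy [0.0112 0.0657]
middle_mouth 0.74 [142.5, 132.4] [0.6131 0.1281 0.082 ] need stage dx,dy [ 0.0431 -0.0151]
long_mouth 0.65 [45.3, 215.3] [0.6873 0.042  0.082 ] need stage dx,dy [-0.037   0.0656]
```

View pics/w12z.png

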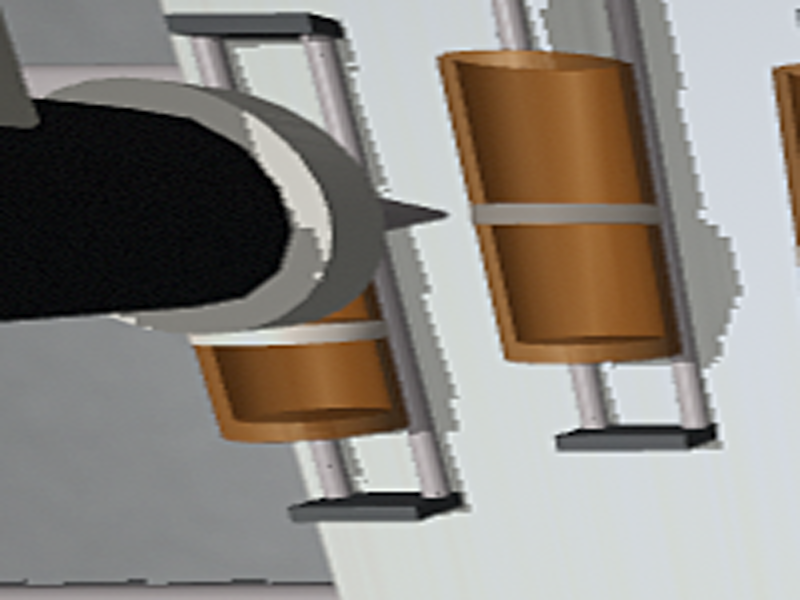

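```bash
python3 - <<'E'
from h import *
need([91.3,111.5],[[91,141.5],[92,141.5]])
go([.4977,.1185,.068],-4)
E
python3 -m creep '[[100,0,0,0,0],[100,0,0,0,0],[100,0,0,0,0],[100,0,0,0,0],[100,0,0,0,0],[100,0,0,0,0],[100,0,0,0,0],[100,-0.03,0,0,0],[100,-0.06,0,0,0],[100,-0.08,-0.04,0,0]]'
python3 - <<'E'
from h import *
go([.4977,.1185,.068],-4)
E
```

```text
[0.6556 0.1102 0.127 ] [0.6564 0.1102 0.082 ] need [-0.0008 -0.0001]
[0.6556 0.1102 0.127 ] [0.6556 0.1104 0.082 ] need [ 0.     -0.0002]
go shift [-0.0786 -0.1459  0.1698] turn 0.08 yaw now -3.92 rows>= 3.8
clock: 30.52
tool_pos: [0.4883, 0.0098, 0.2377]
eef_rot: [0.999, -0.038, -0.0, 0.001]
contact_force: [0.4, 0.5, 0.2]
opening: 0.609
go shift [ 0.0012 -0.1094  0.1695] turn -0.34 yaw now -4.34 rows>= 3.2
```

```bash
python3 -m creep '[[100,0.001,-0.05,0.01,0],[100,0.001,-0.1,0.04,0],[100,0.001,-0.1055,0.09,0],[100,0.001,-0.1055,0.14,0],[100,0.001,-0.1055,0.17,0],[100,0.001,-0.1055,0.17,0],[255,0.001,-0.1055,0.17,0],[255,0.001,-0.1055,0.17,0],[255,0.001,-0.1055,0.17,0],[255,0.001,-0.1055,0.17,0]]'
python3 -m creep '[[255,0,0,0,0],[255,0,0,0,0],[255,0.001,-0.008,0,0],[255,0.003,-0.025,0,0],[255,0.005,-0.045,0,0],[255,0.008,-0.06,0,0],[255,0.009,-0.066,0,0],[255,0.009,-0.066,0,0],[255,0.009,-0.066,0,0]]'
python3 -m creep '[[100,0,0,0,0],[100,0,0,0,0],[100,-0.01,0,-0.05,0],[100,-0.01,0.05,-0.10,0],[100,-0.01,0.1,-0.16,0],[100,0.0,0.16,-0.17,0],[100,0.04,0.21,-0.17,0],[100,0.07,0.21,-0.17,0],[100,0.07,0.21,-0.17,0]]'
python3 chk.py w13
```

```text
clock: 31.78
tool_pos: [0.4986, 0.1181, 0.0687]
eef_rot: [0.999, -0.035, 0.001, -0.0]
contact_force: [0.7, 0.3, 6.0]
opening: 0.266
clock: 32.9
tool_pos: [0.5119, 0.1842, 0.0687]
eef_rot: [0.999, -0.034, 0.001, -0.001]
contact_force: [-1.0, 0.9, 6.6]
opening: 0.269
clock: 34.02
tool_pos: [0.5688, -0.0339, 0.2376]
eef_rot: [0.999, -0.037, 0.001, 0.0]
contact_force: [-0.7, -0.4, -1.1]
opening: 0.605
t 34.02 p [ 0.5688 -0.0339  0.2376] q [ 0.999 -0.037  0.001  0.   ] j [ 0.08  0.61 -0.16  1.74  0.13  0.79 -1.79] F [-0.7 -0.4 -1.1] op 0.605
long_ring 0.96 [99.1, 144.9] [0.6484 0.1111 0.082 ] need stage dx,dy [ 0.0066 -0.0006]
middle_mouth 0.94 [35.7, 51.9] [0.7028 0.1761 0.082 ] need stage dx,dy [-0.0431 -0.0693]
long_mouth 0.73 [39.9, 128.6] [0.696  0.1143 0.082 ] need stage dx,dy [-0.0406 -0.0072]
```

View pics/w13z.png

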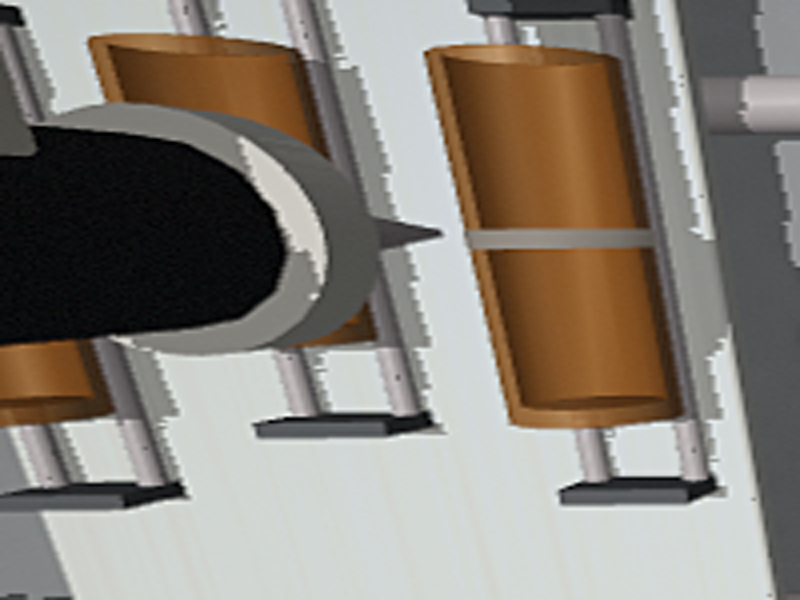

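Run:
```python
from h import *
need([97.7,110],[[99.3,140],[100,140]])
go([.5119,.1842,.068],-4)
```

```text
[0.6511 0.1144 0.127 ] [0.6496 0.115  0.082 ] need [ 0.0015 -0.0005]
[0.6511 0.1144 0.127 ] [0.6491 0.1151 0.082 ] need [ 0.0021 -0.0006]
go shift [-0.0686 -0.2105  0.1698] turn 0.12 yaw now -3.88 rows>= 4.5
```

```bash
python3 -m creep '[[100,-0.04,-0.01,0,0],[100,-0.07,-0.05,0,0],[100,-0.07,-0.11,0,0],[100,-0.07,-0.17,0.0,0],[100,-0.07,-0.21,0.04,0],[100,-0.07,-0.21,0.09,0],[100,-0.07,-0.21,0.14,0],[100,-0.07,-0.21,0.17,0],[100,-0.07,-0.21,0.17,0],[255,-0.07,-0.21,0.17,0]]'
python3 -m creep '[[255,0,0,0,0],[255,0,0,0,0],[255,0,0,0,0],[255,0.001,0,0,0],[255,0.002,0,0,0],[255,0.002,0,0,0],[255,0.002,0,0,0],[255,0.002,0,0,0],[255,0.002,0,0,0],[255,0.002,0,0,0]]'
python3 -m creep '[[255,0,0,0,0],[255,0,0,0,0],[255,0,0,0,0],[255,0,0,0,0],[255,0,0,0,0],[255,0,0,0,0],[255,0,0,0,0],[255,0,0,0,0],[255,0,0,0,0],[255,0,0,0,0]]'
python3 -m creep '[[255,0,0,0,0],[255,0,0,0,0],[255,0,0,0,0],[255,0,0,0,0],[255,0,0,0,0],[100,0,0,0,0],[100,0,0,0,0],[100,-0.01,0,-0.05,0]]'
python3 -m creep '[[100,0,0.05,-0.05,0],[100,0,0.1,-0.11,0],[100,0.01,0.16,-0.12,0],[100,0.05,0.21,-0.12,0],[100,0.078,0.21,-0.12,0],[100,0.078,0.21,-0.12,0],[100,0.078,0.21,-0.12,0]]'
python3 chk.py w14
```

```text
clock: 35.67
tool_pos: [0.512, 0.1835, 0.0688]
eef_rot: [0.999, -0.034, 0.001, -0.0]
contact_force: [0.6, -0.2, 1.1]
opening: 0.519
clock: 36.92
tool_pos: [0.514, 0.1834, 0.0687]
eef_rot: [0.999, -0.034, 0.001, -0.0]
contact_force: [-0.6, 0.2, 7.5]
opening: 0.261
clock: 38.17
tool_pos: [0.5139, 0.1834, 0.0687]
eef_rot: [0.999, -0.034, 0.001, -0.0]
contact_force: [-0.7, 0.2, 7.6]
opening: 0.265
clock: 39.17
tool_pos: [0.5016, 0.1825, 0.1151]
eef_rot: [0.999, -0.035, -0.003, 0.002]
contact_force: [-0.2, 0.0, 0.2]
opening: 0.58
clock: 40.05
tool_pos: [0.5657, -0.0304, 0.2372]
eef_rot: [0.999, -0.034, -0.001, -0.0]
contact_force: [-0.6, 0.2, -0.2]
opening: 0.608
t 40.05 p [ 0.5657 -0.0304  0.2372] q [ 0.999 -0.034 -0.001 -0.   ] j [ 0.09  0.61 -0.19  1.75  0.15  0.8  -1.82] F [-0.6  0.2 -0.2] op 0.608
long_ring 0.93 [90.9, 144.1] [0.6557 0.1103 0.082 ] need stage dx,dy [-0.0007 -0.0004]
middle_mouth 0.8 [23.9, 50.3] [0.7123 0.1745 0.082 ] need stage dx,dy [-0.0526 -0.0683]
long_mouth 0.76 [32.1, 134.1] [0.7021 0.1081 0.082 ] need stage dx,dy [-0.0471 -0.0014]
```

View pics/w14z.png

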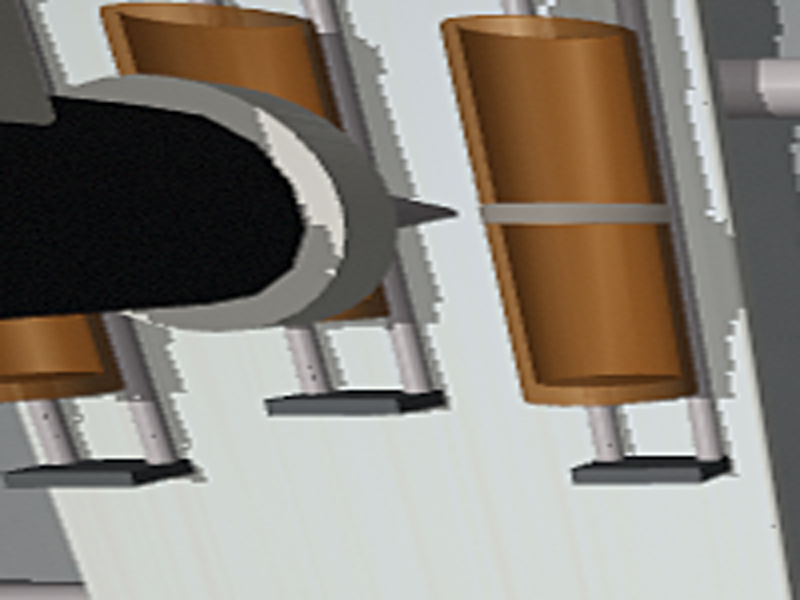

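```bash
python3 -m creep '[[100,-0.04,-0.01,0,0],[100,-0.07,-0.05,0,0],[100,-0.069,-0.11,0,0],[100,-0.069,-0.17,0.0,0],[100,-0.068,-0.21,0.04,0],[100,-0.068,-0.21,0.09,0],[100,-0.068,-0.21,0.14,0],[100,-0.068,-0.21,0.17,0],[100,-0.068,-0.21,0.17,0],[255,-0.068,-0.21,0.17,0]]'
python3 -m creep '[[255,0,0,0,0],[255,0,0,0,0],[255,0,0,0,0],[255,-0.005,-0.005,0,0],[255,-0.012,-0.015,0,0],[255,-0.02,-0.03,0,0],[255,-0.026,-0.045,0,0],[255,-0.03,-0.055,0,0],[255,-0.03,-0.06,0,0],[255,-0.03,-0.06,0,0]]'
python3 -m creep '[[255,-0.002,-0.002,0,0],[255,-0.004,-0.004,0,0],[255,-0.004,-0.004,0,0]]'
```

```text
clock: 41.65
tool_pos: [0.5141, 0.1834, 0.0688]
eef_rot: [0.999, -0.034, 0.001, -0.0]
contact_force: [0.8, -1.1, -0.6]
opening: 0.517
clock: 42.9
tool_pos: [0.4881, 0.2463, 0.0687]
eef_rot: [0.999, -0.034, 0.001, -0.001]
contact_force: [-0.5, 2.1, 6.2]
opening: 0.262
clock: 43.28
tool_pos: [0.485, 0.2495, 0.0687]
eef_rot: [0.999, -0.035, 0.001, -0.0]
contact_force: [0.4, -0.3, 6.3]
opening: 0.265
```

```bash
python3 -m creep '[[255,-0.003,-0.003,0,0],[255,-0.006,-0.006,0,0],[255,-0.008,-0.008,0,0],[255,-0.008,-0.008,0,0]]'
python3 -m creep '[[255,-0.003,-0.003,0,0],[255,-0.006,-0.006,0,0],[255,-0.008,-0.008,0,0],[255,-0.008,-0.008,0,0]]'
python3 -c "
from h import *
s=snap('top','t15.png')
cv2.imwrite('pics/t15z.png',cv2.resize(s['image'][120:260,160:360],None,fx=4,fy=4,interpolation=cv2.INTER_CUBIC))"
```

```text
clock: 43.78
tool_pos: [0.4808, 0.2583, 0.0688]
eef_rot: [0.999, -0.035, 0.004, -0.001]
contact_force: [6.1, 0.1, 0.7]
opening: 0.264
clock: 44.28
tool_pos: [0.4811, 0.2669, 0.069]
eef_rot: [0.999, -0.037, 0.01, -0.003]
contact_force: [21.3, -1.6, -10.6]
opening: 0.266
```

View pics/t15z.png

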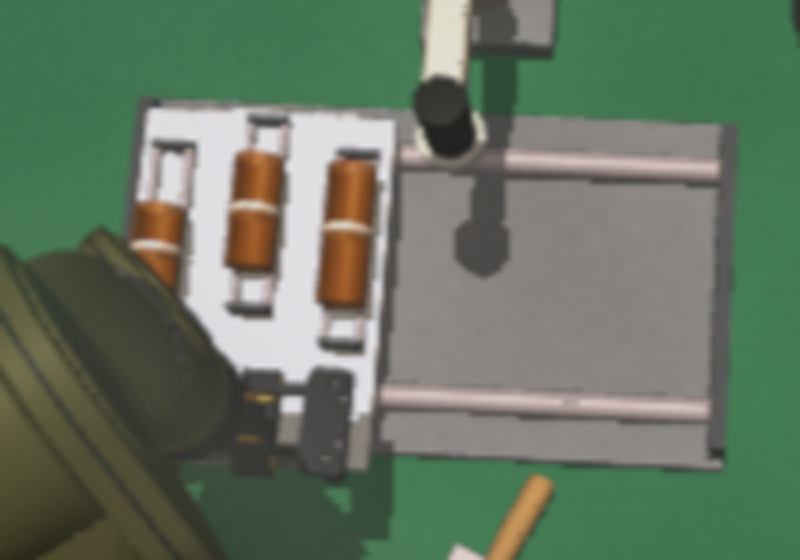

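```bash
python3 -m creep '[[255,0.006,-0.003,0,0],[255,0.006,-0.006,0,0],[255,0.006,-0.01,0,0],[255,0.006,-0.01,0,0]]'
python3 -m creep '[[255,0.002,-0.003,0,0],[255,0.002,-0.006,0,0],[255,0.002,-0.01,0,0],[255,0.002,-0.01,0,0]]'
```

```text
clock: 44.82
tool_pos: [0.4813, 0.2702, 0.0687]
eef_rot: [0.999, -0.038, 0.004, 0.003]
contact_force: [10.0, -10.2, 4.7]
opening: 0.266
clock: 45.32
tool_pos: [0.4812, 0.2703, 0.0683]
eef_rot: [0.999, -0.04, 0.0, 0.011]
contact_force: [5.6, -24.2, 12.8]
opening: 0.267
```

```bash
python3 -m creep '[[255,0.003,0.005,0,0],[255,0.004,0.01,0,0],[255,0.004,0.012,0,0],[255,0.004,0.012,0,0]]'
python3 -c "
from h import *
st()"
```

```text
clock: 45.82
tool_pos: [0.4817, 0.2701, 0.0684]
eef_rot: [0.999, -0.036, -0.0, 0.002]
contact_force: [0.4, -6.0, 9.0]
opening: 0.266
t 45.83 p [0.4817 0.2701 0.0684] q [ 0.999 -0.036 -0.     0.002] j [-0.55  0.86 -0.07  1.91  0.16  0.38 -2.39] F [ 0.4 -6.   9. ] op 0.266
```

```bash
python3 -m creep '[[255,-0.003,0,0,0],[255,-0.004,0,0,0],[255,-0.004,0,0,0],[120,-0.004,0,0,0],[120,-0.004,0,0,0],[120,-0.004,0,0,0],[100,0.0,0.002,-0.04,0],[100,-0.01,0.02,-0.09,0],[100,-0.02,0.03,-0.14,0],[100,-0.02,0.03,-0.14,0]]'
python3 - <<'E'
from h import *
st()
s=snap("wrist","w16.png")
for k,z in dict(knob=.074,short_ring=.082).items():
    for d in imaging.place_of(s,k)[:1]: print(k,round(d["score"],2),d["location"],at_z(s,d["location"],z).round(4))
E
```

```text
clock: 47.08
tool_pos: [0.4605, 0.2454, 0.211]
eef_rot: [0.999, -0.035, 0.003, -0.002]
contact_force: [0.7, -0.5, -1.1]
opening: 0.605
t 47.08 p [0.4605 0.2454 0.211 ] q [ 0.999 -0.035  0.003 -0.002] j [-0.5   0.59 -0.13  1.91  0.12  0.64 -2.34] F [ 0.7 -0.5 -1.1] op 0.605
knob 0.88 [173.1, 283.5] [0.475  0.2713 0.074 ]
short_ring 0.71 [39.2, 176.0] [0.5818 0.3394 0.082 ]
```

View pics/w16.png

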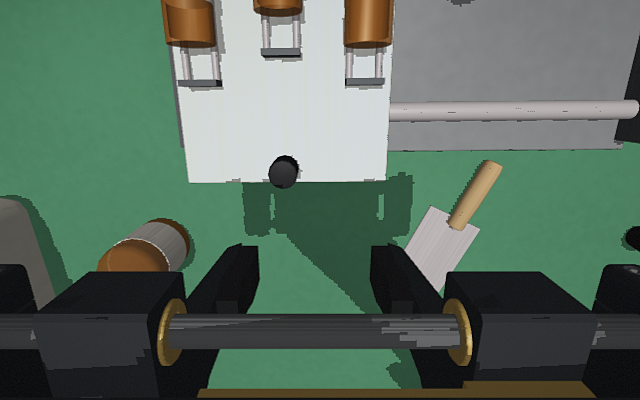

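```bash
python3 -m creep '[[110,0.03,0,-0.03,0],[110,0.05,0,-0.07,0],[110,0.05,0,-0.07,0],[110,0.05,0,-0.07,0]]'
python3 - <<'E'
from h import *
st()
s=snap("wrist","w17.png")
for k in("short_ring","middle_ring","long_ring","short_mouth","middle_mouth","long_mouth"):
    for d in imaging.place_of(s,k)[:1]: print(k,round(d["score"],2),d["location"],at_z(s,d["location"],.082).round(4))
for k in("tube_short","tube_middle","tube_long"):
    for d in imaging.trace(s,k)[:1]: print(k,round(d["score"],2),d["rect"])
E
```

```text
clock: 47.72
tool_pos: [0.5081, 0.2413, 0.2758]
eef_rot: [0.999, -0.034, -0.002, 0.001]
contact_force: [-1.4, 0.4, -0.3]
opening: 0.569
t 47.73 p [0.5081 0.2413 0.2758] q [ 0.999 -0.034 -0.002  0.001] j [-0.44  0.56 -0.14  1.71  0.1   0.88 -2.26] F [-1.4  0.4 -0.3] op 0.569
short_ring 0.72 [76.5, 216.1] [0.6071 0.3283 0.082 ]
middle_ring 0.97 [38.8, 279.2] [0.6358 0.2655 0.082 ]
long_ring 0.86 [51.2, 354.5] [0.6212 0.1967 0.082 ]
short_mouth 0.77 [32.9, 211.3] [0.6459 0.3275 0.082 ]
tube_short 0.89 [188.7, 31.3, 235.6, 108.8]
tube_middle 0.78 [261.0, 0.0, 307.9, 82.6]
tube_long 0.67 [334.1, 1.1, 378.2, 108.9]
```

View pics/w17.png

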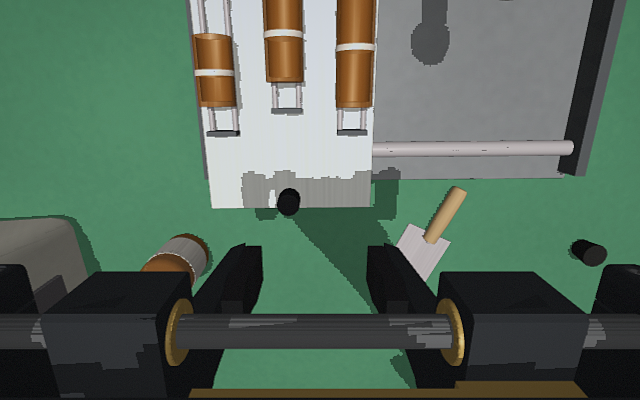

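Run:
```python
from h import *
go([.589,.3305,.066],-4)
```

```text
go shift [ 0.0734 -0.0944  0.2115] turn 0.05 yaw now -3.95 rows>= 3.9
```

```bash
python3 -m creep '[[115,0.03,-0.04,0.02,0],[115,0.06,-0.08,0.04,0],[115,0.073,-0.094,0.08,0],[115,0.073,-0.094,0.12,0],[115,0.073,-0.094,0.14,0],[115,0.073,-0.094,0.14,0]]'
python3 - <<'E'
from h import *
st(); s=snap("wrist","w18.png"); go([.589,.3305,.066],-4)
for k in("short_ring","short_mouth"):
    for d in imaging.place_of(s,k)[:1]: print(k,round(d["score"],2),d["location"],at_z(s,d["location"],.082).round(4))
E
```

```text
clock: 48.98
tool_pos: [0.5876, 0.3294, 0.1358]
eef_rot: [0.999, -0.034, -0.002, 0.001]
contact_force: [-0.6, -0.4, -0.2]
opening: 0.546
t 48.98 p [0.5876 0.3294 0.1358] q [ 0.999 -0.034 -0.002  0.001] j [-0.52  0.87 -0.12  1.49  0.13  0.79 -2.33] F [-0.6 -0.4 -0.2] op 0.546
go shift [ 0.0004 -0.0005  0.0715] turn 0.04 yaw now -3.96 rows>= 1.1
short_mouth 0.55 [133.5, 310.1] [0.6448 0.3303 0.082 ]
```

View pics/w18.png

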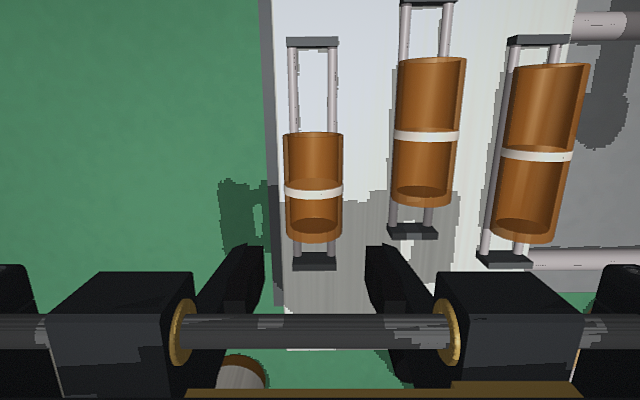

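```bash
python3 -m creep '[[115,0.001,-0.0005,0.04,0],[115,0.001,-0.0005,0.07,0],[115,0.001,-0.0005,0.07,0],[190,0.001,-0.0005,0.07,0],[190,0.001,-0.0005,0.07,0],[190,0.001,-0.0005,0.07,0],[190,0.001,-0.0005,0.07,0]]' 3
python3 - <<'E'
from h import *
st(); s=snap("wrist","w19.png")
E
```

```text
clock: 50.0
tool_pos: [0.5909, 0.3298, 0.0688]
eef_rot: [0.999, -0.035, 0.001, 0.0]
contact_force: [0.7, -3.1, 6.4]
opening: 0.407
t 50.0 p [0.5909 0.3298 0.0688] q [ 0.999 -0.035  0.001  0.   ] j [-0.52  0.97 -0.11  1.51  0.14  0.67 -2.34] F [ 0.7 -3.1  6.4] op 0.407
```

View pics/w19.png

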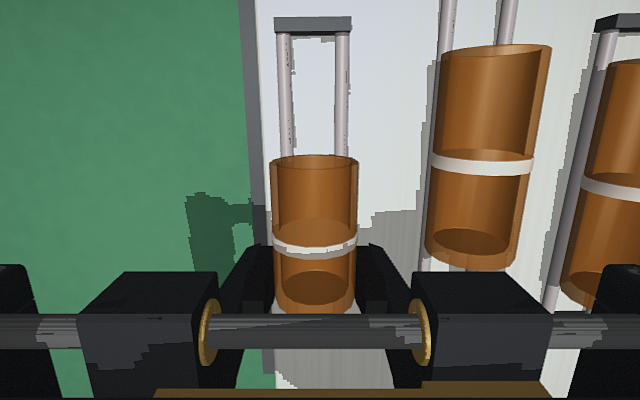

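```bash
python3 -m creep '[[190,0,0,-0.01,0],[190,0,0,-0.02,0],[190,0,0,-0.03,0],[190,0,0,-0.03,0]]' 3
python3 - <<'E'
from h import *
st(); s=snap("wrist","w20.png")
E
```

```text
clock: 50.55
tool_pos: [0.5903, 0.3313, 0.0989]
eef_rot: [0.999, -0.034, 0.001, -0.001]
contact_force: [0.2, -0.1, -0.4]
opening: 0.403
t 50.55 p [0.5903 0.3313 0.0989] q [ 0.999 -0.034  0.001 -0.001] j [-0.52  0.92 -0.11  1.5   0.14  0.72 -2.33] F [ 0.2 -0.1 -0.4] op 0.403
```

View pics/w20.png

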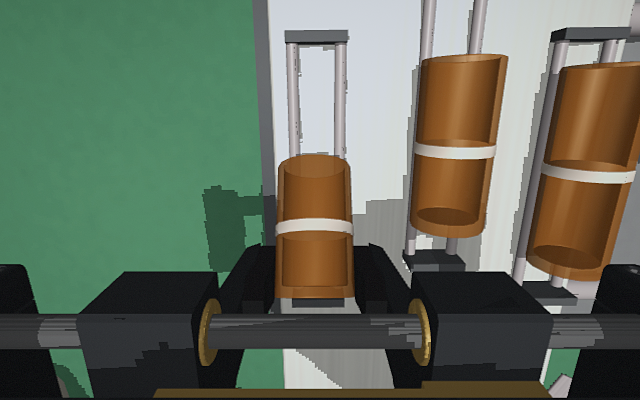

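```bash
python3 -m creep '[[190,0,0,-0.012,0],[190,0,0,-0.025,0],[190,0,0,-0.037,0],[190,0,0,-0.05,0],[190,0,0,-0.065,0],[190,0,0,-0.08,0],[190,0,0,-0.08,0],[190,0,0,-0.08,0]]' 3
python3 - <<'E'
from h import *
st(); s=snap("wrist","w21.png")
E
```

```text
clock: 51.6
tool_pos: [0.5895, 0.3303, 0.1774]
eef_rot: [0.999, -0.035, -0.0, 0.0]
contact_force: [-0.6, 0.5, -1.1]
opening: 0.407
t 51.6 p [0.5895 0.3303 0.1774] q [ 0.999 -0.035 -0.     0.   ] j [-0.52  0.83 -0.12  1.46  0.12  0.87 -2.32] F [-0.6  0.5 -1.1] op 0.407
```

View pics/w21.png

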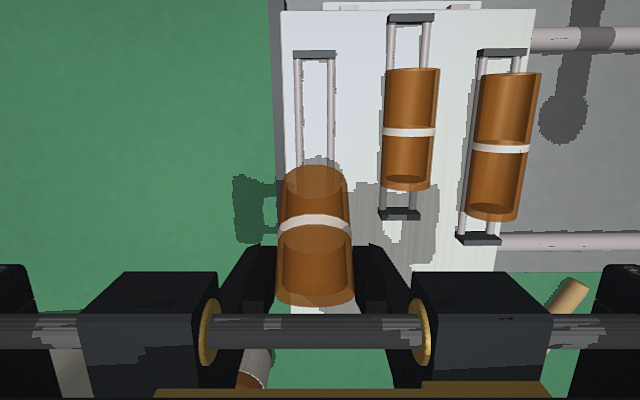

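```bash
cat >> h.py <<'E'
def tilt_table(ss,zg=-0.019,ths=range(0,105,15)):
    s=snap("wrist");K=np.array(s["camera_matrix"]);H=np.linalg.inv(np.array(s["hand_eye"]))
    for th in ths:
        t=np.radians(th);o=[]
        for q in ss:
            p=H@np.array([q*np.cos(t),0,zg+q*np.sin(t),1]);u=K@p[:3];o.append((u[:2]/u[2]).round(0).tolist())
        print(th,o)
E
python3 -c "
from h import *
tilt_table([-.01,.02,.052])"
```

```text
0 [[316.0, 302.0], [317.0, 239.0], [317.0, 162.0]]
15 [[316.0, 305.0], [317.0, 236.0], [317.0, 161.0]]
30 [[316.0, 307.0], [316.0, 236.0], [316.0, 167.0]]
45 [[317.0, 306.0], [316.0, 239.0], [316.0, 179.0]]
60 [[317.0, 304.0], [316.0, 244.0], [316.0, 195.0]]
75 [[317.0, 301.0], [316.0, 251.0], [316.0, 214.0]]
90 [[317.0, 295.0], [316.0, 261.0], [316.0, 235.0]]
```

```bash
python3 -m creep '[[190,-0.05,0,-0.06,0],[190,-0.10,0,-0.10,0],[190,-0.10,0,-0.04,0],[190,-0.10,0,-0.10,0],[190,-0.10,0,-0.04,0],[190,-0.10,0,-0.10,0],[190,-0.10,0,-0.04,0],[190,-0.10,0,-0.10,0],[190,-0.10,0,-0.10,0]]' 3
python3 - <<'E'
from h import *
st(); s=snap("wrist","w22.png")
E
```

```text
clock: 52.82
tool_pos: [0.4918, 0.339, 0.279]
eef_rot: [0.999, -0.035, 0.002, -0.002]
contact_force: [0.0, 1.1, 1.0]
opening: 0.407
t 52.83 p [0.4918 0.339  0.279 ] q [ 0.999 -0.035  0.002 -0.002] j [-0.6   0.6  -0.13  1.61  0.09  0.93 -2.41] F [0.  1.1 1. ] op 0.407
```

View pics/w22.png

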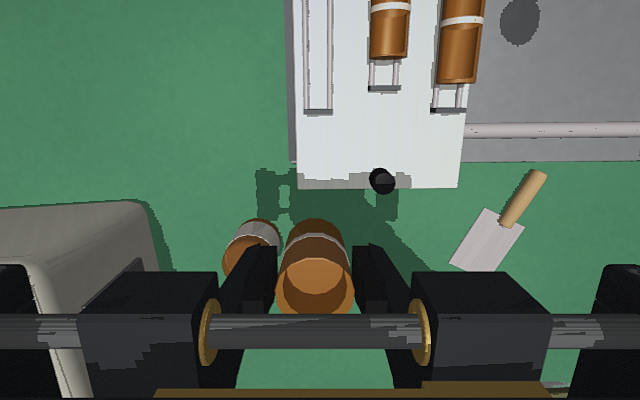

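```bash
python3 -c "
from h import *
go([.42,-.26,.27],-8.5)"
python3 -m creep '[[190,0,0,0,0],[190,0,0,0,0],[190,-0.01,0.03,0,0],[190,-0.02,0.08,0,0],[190,-0.03,0.13,0,0],[190,-0.03,0.18,0,0],[190,-0.03,0.23,0,0],[190,-0.03,0.28,0,0],[190,-0.03,0.33,0,0],[190,-0.03,0.38,0,0]]' 12
python3 -m creep '[[190,0,0.05,0,0.5],[190,0,0.1,0,1.5],[190,0.0,0.15,0,3],[190,0,0.19,0,4.5],[190,0,0.21,0,4.5],[190,0,0.21,0,4.5],[190,0,0.21,0,4.5],[190,0,0.21,0,4.5]]'
cat > rk.py <<'E'
from h import *
import sys
st(); s=snap("wrist",sys.argv[1]+".png")
P=[]
for d in imaging.place_of(s,"peg0")[:5]:
    p=at_z(s,d["location"],.014); print("peg",round(d["score"],2),d["location"],p.round(4)); P.append((p,d["location"]))
if len(sys.argv)>2:
  for c in ("top",):
    s=snap(c)
    for d in imaging.place_of(s,"peg0")[:4]: print(c,round(d["score"],2),d["location"],at_z(s,d["location"],.014).round(4))
E
python3 rk.py w23 1
```

```text
go shift [-0.0295  0.6017  0.0072] turn 4.53 yaw now -3.97 rows>= 9.6
clock: 54.12
tool_pos: [0.4335, -0.0412, 0.2778]
eef_rot: [0.999, -0.034, 0.0, 0.0]
contact_force: [1.3, -0.1, -0.4]
opening: 0.393
clock: 55.12
tool_pos: [0.4197, -0.2476, 0.2778]
eef_rot: [0.997, -0.073, 0.0, -0.0]
contact_force: [-0.2, -0.2, -0.3]
opening: 0.391
t 55.12 p [ 0.4197 -0.2476  0.2778] q [ 0.997 -0.073  0.    -0.   ] j [ 0.52  0.46 -0.12  1.92  0.07  0.77 -1.36] F [-0.2 -0.2 -0.3] op 0.391
peg 0.71 [121.1, 301.7] [ 0.4692 -0.2392  0.014 ]
peg 0.7 [123.4, 434.0] [ 0.4439 -0.3948  0.014 ]
peg 0.62 [123.2, 368.6] [ 0.4554 -0.3177  0.014 ]
top 0.8 [237.6, 424.9] [ 0.4584 -0.3096  0.014 ]
top 0.74 [246.8, 416.8] [ 0.4322 -0.285   0.014 ]
top 0.71 [231.7, 398.6] [ 0.4761 -0.2355  0.014 ]
top 0.66 [241.8, 454.4] [ 0.4456 -0.3927  0.014 ]
```

View pics/w23.png

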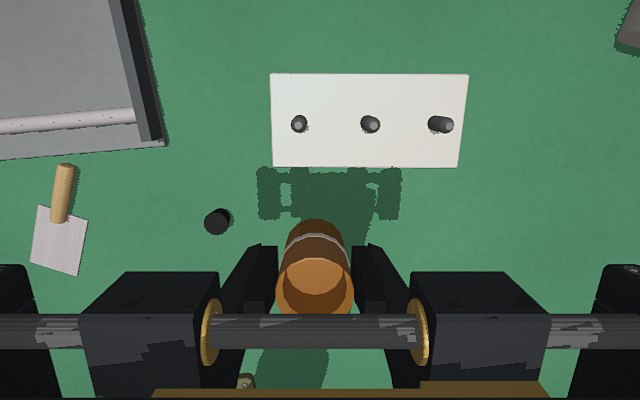

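```bash
python3 -c "
from h import *
go([.405,-.235,.15],-8.5)"
python3 -m creep '[[190,-0.01,0,0.04,0],[190,-0.017,-0.012,0.09,0],[190,-0.017,-0.012,0.128,0],[190,-0.017,-0.012,0.128,0],[190,-0.017,-0.012,0.128,0]]'
python3 rk.py w24
```

```text
go shift [-0.0164 -0.0112  0.1278] turn 0.11 yaw now -8.39 rows>= 2.1
clock: 55.95
tool_pos: [0.4052, -0.2351, 0.1508]
eef_rot: [0.997, -0.074, 0.001, 0.0]
contact_force: [-0.5, -0.0, -0.6]
opening: 0.397
t 55.95 p [ 0.4052 -0.2351  0.1508] q [ 0.997 -0.074  0.001  0.   ] j [ 0.48  0.64 -0.08  2.12  0.13  0.38 -1.42] F [-0.5 -0.  -0.6] op 0.397
peg 0.84 [112.1, 503.3] [ 0.4465 -0.3969  0.014 ]
peg 0.7 [113.9, 401.7] [ 0.4572 -0.3146  0.014 ]
peg 0.57 [112.3, 306.1] [ 0.4699 -0.2374  0.014 ]
```

View pics/w24.png

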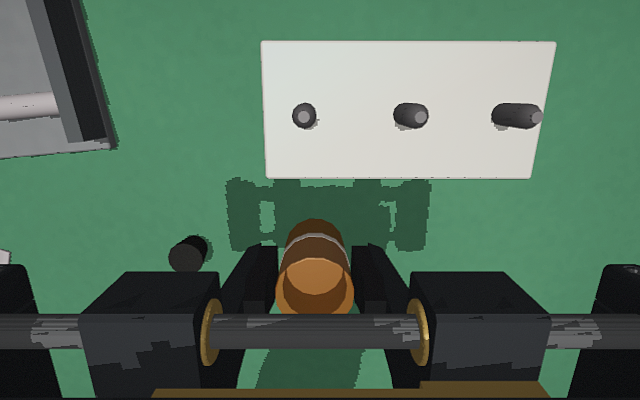

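Run:
```python
from h import *
s=snap("wrist");print(at_z(s,[116.5,304],.06))
K=np.array(s["camera_matrix"]);H=np.linalg.inv(np.array(s["hand_eye"]))
for d in(.006,.010,.014):
  for th in(75,85,90,95):
    t=np.radians(th);a=np.array([np.cos(t),0,np.sin(t)]);b=np.array([np.sin(t),0,-np.cos(t)])
    o=[]
    for q,rr in((-d,-.018),(-d,0.018),(.030-d,.018),(.062-d,.018)):
        p=np.array([0,0,-.019])+q*a+rr*b;u=K@(H@np.append(p,1))[:3];o.append(round((u/u[2])[1],1))
    print(d,th,"base near,base far, ring far, mouth far",o)
go([.4699,-.2380,.12],-8.5)
cv2.imwrite("pics/w24z.png",cv2.resize(s["image"][200:330,240:390],None,fx=5,fy=4.5,interpolation=cv2.INTER_CUBIC))
```

```text
[ 0.46894211 -0.23677485  0.06      ]
0.006 75 base near,base far, ring far, mouth far [np.float64(321.3), np.float64(260.1), np.float64(215.6), np.float64(181.9)]
0.006 85 base near,base far, ring far, mouth far [np.float64(325.2), np.float64(253.1), np.float64(220.0), np.float64(195.4)]
0.006 90 base near,base far, ring far, mouth far [np.float64(326.7), np.float64(250.0), np.float64(222.7), np.float64(202.6)]
0.006 95 base near,base far, ring far, mouth far [np.float64(327.9), np.float64(247.2), np.float64(225.8), np.float64(210.1)]
0.01 75 base near,base far, ring far, mouth far [np.float64(329.0), np.float64(267.4), np.float64(220.7), np.float64(185.5)]
0.01 85 base near,base far, ring far, mouth far [np.float64(332.0), np.float64(258.5), np.float64(223.7), np.float64(198.1)]
0.01 90 base near,base far, ring far, mouth far [np.float64(333.0), np.float64(254.5), np.float64(225.8), np.float64(204.8)]
0.01 95 base near,base far, ring far, mouth far [np.float64(333.6), np.float64(250.8), np.float64(228.2), np.float64(211.8)]
0.014 75 base near,base far, ring far, mouth far [np.float64(337.2), np.float64(275.1), np.float64(226.0), np.float64(189.3)]
0.014 85 base near,base far, ring far, mouth far [np.float64(339.2), np.float64(264.4), np.float64(227.6), np.float64(200.8)]
0.014 90 base near,base far, ring far, mouth far [np.float64(339.6), np.float64(259.3), np.float64(229.0), np.float64(207.0)]
0.014 95 base near,base far, ring far, mouth far [np.float64(339.6), np.float64(254.6), np.float64(230.7), np.float64(213.5)]
go shift [ 0.0641 -0.0069  0.0314] turn 0.03 yaw now -8.47 rows>= 1.1
```

View pics/w24z.png

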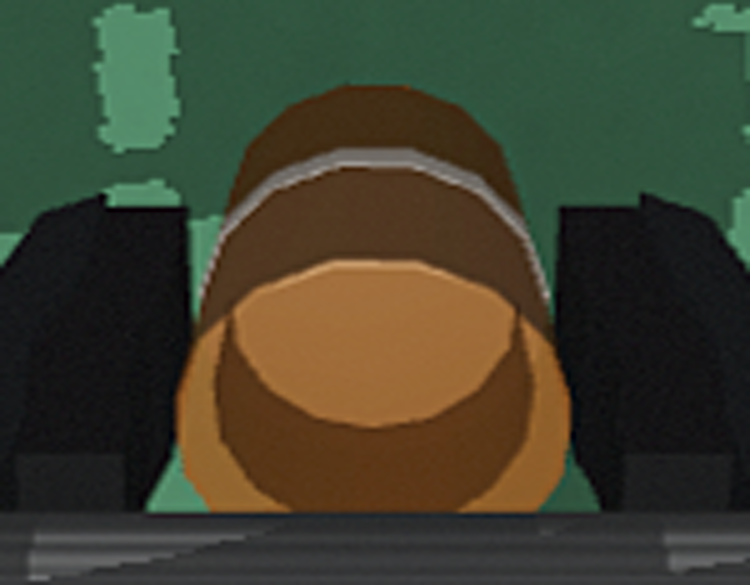

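```bash
cat >> h.py <<'E'
def fit_hang(rows,L,ring,d0=.012):
    """rows: base far, ring far, mouth far image rows (tube mid column)."""
    from scipy.optimize import least_squares
    s=snap("wrist");K=np.array(s["camera_matrix"]);H=np.linalg.inv(np.array(s["hand_eye"]))
    def f(v,raw=False):
        d,t,x0=v;a=np.array([np.cos(t),0,np.sin(t)]);b=np.array([np.sin(t),0,-np.cos(t)]);o=[]
        for q in(-d,ring-d,L-d):
            p=np.array([x0,0,-.019])+q*a+.018*b;u=K@(H@np.append(p,1))[:3];o.append((u/u[2])[1])
        return np.array(o)-rows
    for x0 in(-.004,-.002,0,.002):
        r_=least_squares(lambda v:f([v[0],v[1],x0]),[d0,1.57]);d,t=r_.x
        print("x0",x0,"d",round(d,4),"th",round(np.degrees(t),1),"res",r_.fun.round(1),"mouth tool x",round(x0+(L-d)*np.cos(t),4),"mouth below TCP",round(-.019+(L-d)*np.sin(t),4))
E
python3 -c "
from h import *
fit_hang([258.2,234.9,218.9],.062,.030)"
```

```text
x0 -0.004 d 0.0084 th 95.7 res [-0.2  0.4 -0.2] mouth tool x -0.0093 mouth below TCP 0.0343
x0 -0.002 d 0.014 th 96.4 res [-0.1  0.3 -0.2] mouth tool x -0.0073 mouth below TCP 0.0287
x0 0 d 0.02 th 97.1 res [-0.1  0.2 -0.1] mouth tool x -0.0052 mouth below TCP 0.0227
x0 0.002 d 0.0266 th 97.9 res [-0.   0.1 -0. ] mouth tool x -0.0029 mouth below TCP 0.0161
```

```bash
python3 -c "
from h import *
go([.4746,-.2382,.13],-8.5);go([.4746,-.2382,.055],-8.5)"
python3 -m creep '[[190,0.03,0,0.01,0],[190,0.06,-0.006,0.02,0],[190,0.069,-0.006,0.02,0],[190,0.069,-0.006,0.02,0],[190,0.069,-0.006,0.04,0],[190,0.069,-0.006,0.06,0],[190,0.069,-0.006,0.06,0]]'
python3 rk.py w25
```

```text
go shift [ 0.069  -0.0074  0.0212] turn 0.02 yaw now -8.48 rows>= 1.2
go shift [ 0.0688 -0.0075  0.0962] turn 0.02 yaw now -8.48 rows>= 1.9
clock: 57.02
tool_pos: [0.4714, -0.239, 0.0893]
eef_rot: [0.997, -0.074, -0.002, -0.0]
contact_force: [0.8, 0.2, -1.1]
opening: 0.396
t 57.02 p [ 0.4714 -0.239   0.0893] q [ 0.997 -0.074 -0.002 -0.   ] j [ 0.42  0.8  -0.06  1.97  0.12  0.37 -1.46] F [ 0.8  0.2 -1.1] op 0.396
peg 0.98 [214.1, 427.5] [ 0.4583 -0.3166  0.014 ]
peg 0.89 [213.9, 546.5] [ 0.4462 -0.3993  0.014 ]
peg 0.84 [215.1, 312.4] [ 0.4695 -0.2366  0.014 ]
```

View pics/w25.png

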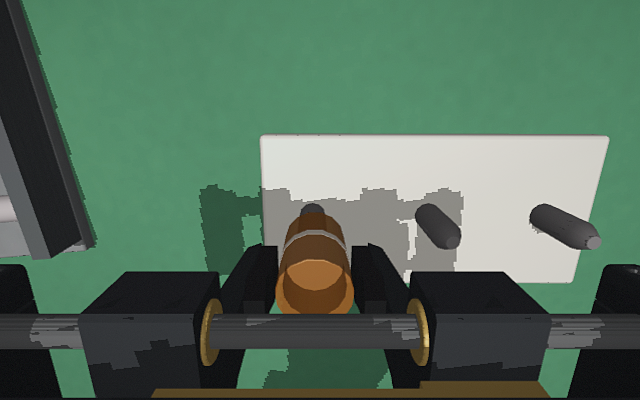

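```bash
python3 -m creep '[[190,0.003,-0.001,0,0],[190,0.003,-0.001,0.01,0],[190,0.003,-0.001,0.02,0],[190,0.003,-0.001,0.03,0],[190,0.003,-0.001,0.03,0]]'
python3 rk.py w26
```

```text
clock: 57.75
tool_pos: [0.4758, -0.2382, 0.0587]
eef_rot: [0.997, -0.074, -0.001, -0.0]
contact_force: [0.3, -0.3, -0.5]
opening: 0.391
t 57.75 p [ 0.4758 -0.2382  0.0587] q [ 0.997 -0.074 -0.001 -0.   ] j [ 0.41  0.86 -0.05  1.97  0.13  0.31 -1.47] F [ 0.3 -0.3 -0.5] op 0.391
peg 0.97 [239.6, 443.7] [ 0.4563 -0.3153  0.014 ]
peg 0.56 [235.7, 574.2] [ 0.4472 -0.3949  0.014 ]
```

View pics/w26.png

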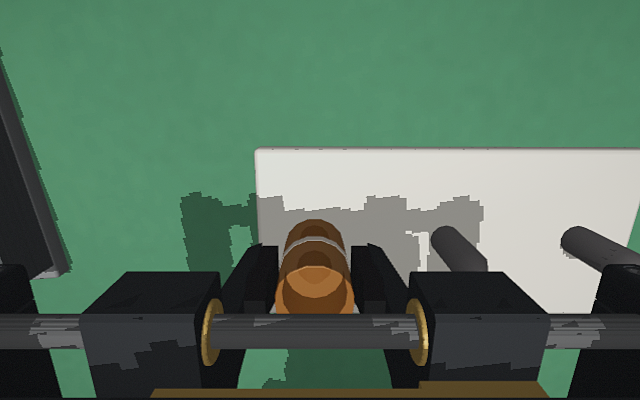

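```bash
python3 -m creep '[[190,0,0,0.005,0],[190,0,0,0.009,0],[190,0,0,0.009,0]]'
python3 -m creep '[[190,0,0,0.003,0],[190,0,0,0.006,0],[190,0,0,0.006,0]]'
```

```text
clock: 58.22
tool_pos: [0.4776, -0.2386, 0.052]
eef_rot: [0.997, -0.074, 0.001, 0.0]
contact_force: [-0.8, 0.5, 12.2]
opening: 0.384
clock: 58.6
tool_pos: [0.4786, -0.2387, 0.0465]
eef_rot: [0.997, -0.074, 0.002, 0.001]
contact_force: [0.4, 1.2, 16.4]
opening: 0.387
```

```bash
python3 -m creep '[[190,0,0,-0.006,0],[150,0,0,-0.006,0],[115,0,0,-0.006,0],[115,0,0,-0.006,0],[115,0,0,-0.04,0],[115,0,0,-0.09,0],[115,-0.04,0,-0.14,0],[115,-0.04,0,-0.14,0],[115,-0.04,0,-0.14,0]]'
python3 rk.py w27
```

```text
clock: 59.72
tool_pos: [0.4374, -0.2325, 0.1845]
eef_rot: [0.997, -0.074, 0.0, 0.0]
contact_force: [0.7, 0.2, 0.4]
opening: 0.55
t 59.73 p [ 0.4374 -0.2325  0.1845] q [ 0.997 -0.074  0.     0.   ] j [ 0.46  0.61 -0.09  2.01  0.11  0.53 -1.43] F [0.7 0.2 0.4] op 0.55
peg 0.94 [143.0, 487.0] [ 0.4479 -0.3957  0.014 ]
peg 0.76 [145.4, 397.6] [ 0.4578 -0.313   0.014 ]
peg 0.73 [148.6, 313.3] [ 0.4663 -0.2346  0.014 ]
```

View pics/w27.png

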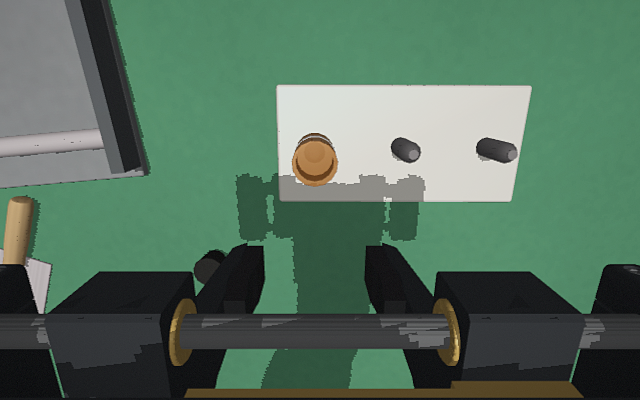

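```bash
python3 -m creep '[[115,0,-0.05,-0.02,-1],[115,0,-0.1,-0.02,-2],[115,0.0,-0.16,-0.02,-3],[115,0,-0.22,-0.02,-4.5],[115,0,-0.28,-0.02,-4.5],[115,0,-0.34,-0.02,-4.5],[115,0,-0.40,-0.02,-4.5],[115,0,-0.46,-0.02,-4.5],[115,0,-0.5,-0.02,-4.5],[115,0,-0.5,-0.02,-4.5]]'
python3 -c "
from h import *
st();go([.607,.2656,.14],-4)"
```

```text
clock: 61.08
tool_pos: [0.5098, 0.2672, 0.2028]
eef_rot: [1.0, -0.031, -0.001, -0.001]
contact_force: [0.1, -1.3, -0.3]
opening: 0.549
t 61.08 p [0.5098 0.2672 0.2028] q [ 1.    -0.031 -0.001 -0.001] j [-0.55  0.67 -0.01  1.76  0.01  0.71 -2.2 ] F [ 0.1 -1.3 -0.3] op 0.549
go shift [ 0.0972 -0.0043  0.0626] turn 0.45 yaw now -3.55 rows>= 1.9
```

```bash
python3 -m creep '[[115,0.03,-0.002,0.01,0.5],[115,0.06,-0.004,0.03,0.5],[115,0.097,-0.004,0.06,0.5],[115,0.097,-0.004,0.063,0.5],[115,0.097,-0.004,0.063,0.5]]'
python3 - <<'E'
from h import *
st(); s=snap("wrist","w28.png")
for k in("middle_ring","middle_mouth"):
    for d in imaging.place_of(s,k)[:1]: print(k,round(d["score"],2),d["location"],at_z(s,d["location"],.082).round(4))
E
```

```text
clock: 61.7
tool_pos: [0.6065, 0.2584, 0.1406]
eef_rot: [0.999, -0.039, -0.001, 0.001]
contact_force: [0.4, -0.2, 0.5]
opening: 0.547
t 61.7 p [0.6065 0.2584 0.1406] q [ 0.999 -0.039 -0.001  0.001] j [-0.47  0.85 -0.01  1.54  0.01  0.75 -2.13] F [ 0.4 -0.2  0.5] op 0.547
middle_ring 0.65 [174.4, 303.1] [0.6367 0.2653 0.082 ]
middle_mouth 0.87 [103.6, 304.5] [0.6794 0.261  0.082 ]
```

View pics/w28.png

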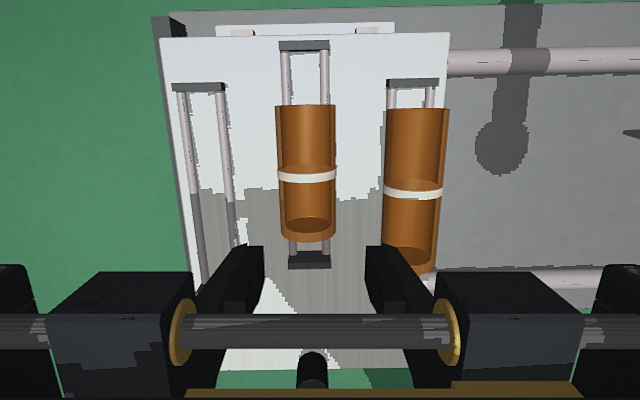

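```bash
python3 -c "
from h import *
go([.6075,.2665,.067],-4)"
python3 -m creep '[[115,0,-0.004,0,-0.5],[115,0,-0.0075,0.01,-0.5],[115,0,-0.0075,0.05,-0.5],[115,0,-0.0075,0.073,-0.5],[115,0,-0.0075,0.073,-0.5],[190,0,-0.0075,0.073,-0.5],[190,0,-0.0075,0.073,-0.5],[190,0,-0.0075,0.073,-0.5],[190,0,-0.0075,0.073,-0.5]]' 3
python3 - <<'E'
from h import *
st(); s=snap("wrist","w29.png")
E
```

```text
go shift [-0.0001 -0.0067  0.0756] turn -0.41 yaw now -4.41 rows>= 1.2
clock: 62.98
tool_pos: [0.6087, 0.2641, 0.07]
eef_rot: [0.999, -0.035, 0.0, 0.002]
contact_force: [-0.9, -5.5, 2.1]
opening: 0.405
t 62.98 p [0.6087 0.2641 0.07  ] q [ 0.999 -0.035  0.     0.002] j [-0.47  0.95 -0.01  1.56  0.02  0.63 -2.14] F [-0.9 -5.5  2.1] op 0.405
```

View pics/w29.png

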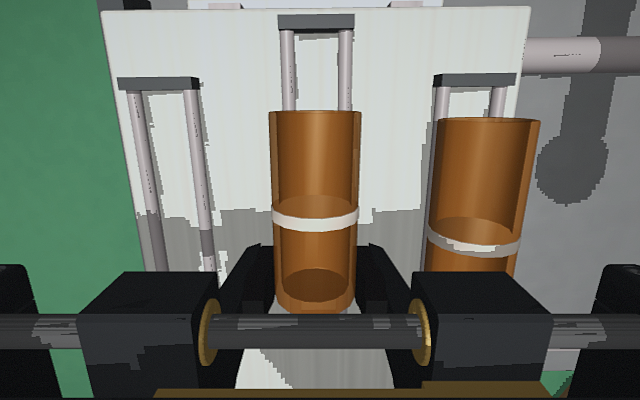

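```bash
python3 -m creep '[[190,0,0,-0.015,0],[190,0,0,-0.03,0],[190,0,0,-0.045,0],[190,0,0,-0.06,0],[190,0,0,-0.08,0],[190,0,0,-0.11,0],[190,0,0,-0.14,0],[190,-0.04,0,-0.18,0],[190,-0.1,0,-0.2,0],[190,-0.1,0,-0.2,0]]' 3
python3 - <<'E'
from h import *
st(); s=snap("wrist","w30.png")
E
```

```text
clock: 64.28
tool_pos: [0.5041, 0.2752, 0.271]
eef_rot: [0.999, -0.032, -0.001, -0.001]
contact_force: [0.4, -0.2, -0.5]
opening: 0.406
t 64.28 p [0.5041 0.2752 0.271 ] q [ 0.999 -0.032 -0.001 -0.001] j [-0.57  0.58 -0.01  1.69  0.01  0.87 -2.22] F [ 0.4 -0.2 -0.5] op 0.406
```

View pics/w30.png

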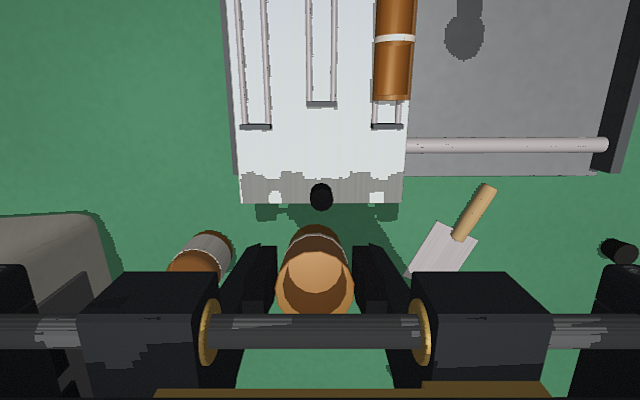

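```bash
python3 -m creep '[[190,0,0,0,0],[190,0,0,0,0],[190,0,0,0,0]]' 12
python3 - <<'E'
from h import *
s=snap("wrist")
cv2.imwrite("pics/w30z.png",cv2.resize(s["image"][200:330,240:390],None,fx=5,fy=4.5,interpolation=cv2.INTER_CUBIC))
E
```

```text
clock: 64.7
tool_pos: [0.5091, 0.2734, 0.2681]
eef_rot: [0.999, -0.035, -0.0, 0.0]
contact_force: [-0.1, -0.3, 0.1]
opening: 0.397
```

View pics/w30z.png

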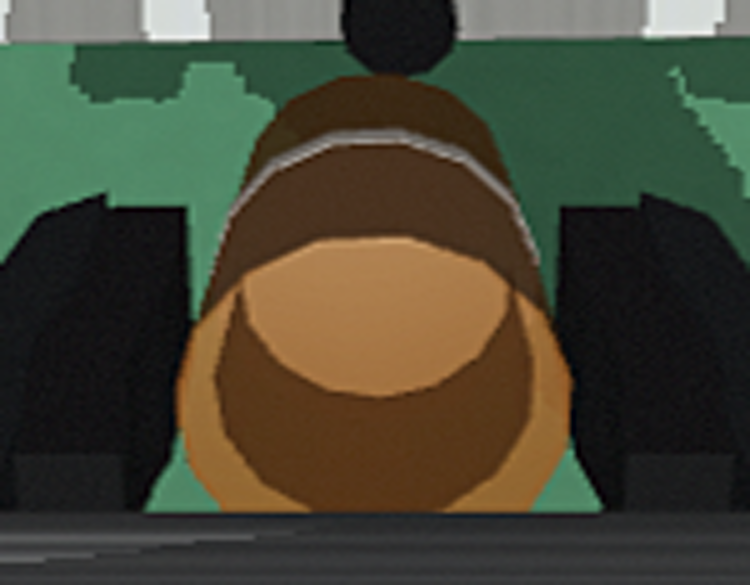

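```bash
python3 -c "
from h import *
fit_hang([252.9,230.2,216.7],.080,.040)
go([.42,-.30,.27],-8.5)"
```

```text
x0 -0.004 d 0.0038 th 99.1 res [-0.1  0.4 -0.2] mouth tool x -0.0161 mouth below TCP 0.0562
x0 -0.002 d 0.0106 th 99.7 res [-0.1  0.3 -0.2] mouth tool x -0.0137 mouth below TCP 0.0494
x0 0 d 0.0179 th 100.3 res [-0.1  0.1 -0.1] mouth tool x -0.0111 mouth below TCP 0.0421
x0 0.002 d 0.0259 th 101.0 res [ 0. -0.  0.] mouth tool x -0.0083 mouth below TCP 0.0341
go shift [-0.0487  0.5783 -0.0015] turn 4.51 yaw now -3.99 rows>= 9.3
```

```bash
python3 -m creep '[[190,0,0,0,0],[190,0,0,-0.06,0],[190,0,0,0,0],[190,0,0,-0.06,0],[190,0,0,0,0],[190,0,0,-0.06,0],[190,0,0,-0.02,0],[190,0,0,-0.02,0]]' 3
python3 -m creep '[[190,0,0,0,0],[190,-0.01,0.03,0.01,0],[190,-0.02,0.08,0.02,0],[190,-0.04,0.13,0.02,0],[190,-0.05,0.18,0.02,0],[190,-0.05,0.23,0.02,0],[190,-0.05,0.28,0.02,1],[190,-0.05,0.33,0.02,2],[190,-0.05,0.38,0.02,3],[190,-0.05,0.43,0.02,4.5]]' 12
python3 -m creep '[[190,0,0.04,0,0],[190,0,0.09,0,0],[190,0,0.13,0.03,0],[190,0,0.14,0.08,0],[190,0,0.14,0.1,0],[190,0,0.14,0.1,0],[190,0,0.14,0.1,0]]'
python3 rk.py w31
python3 - <<'E'
from h import *
s=snap("wrist")
cv2.imwrite("pics/w31z.png",cv2.resize(s["image"][200:330,240:390],None,fx=5,fy=4.5,interpolation=cv2.INTER_CUBIC))
E
```

```text
clock: 65.8
tool_pos: [0.5067, 0.2728, 0.2866]
eef_rot: [0.999, -0.034, -0.003, 0.002]
contact_force: [-0.9, -0.2, -0.4]
opening: 0.408
clock: 67.05
tool_pos: [0.4296, -0.1536, 0.2701]
eef_rot: [0.997, -0.074, 0.002, 0.0]
contact_force: [-0.1, -0.5, -0.2]
opening: 0.398
clock: 67.92
tool_pos: [0.4094, -0.2907, 0.1701]
eef_rot: [0.997, -0.074, 0.001, 0.001]
contact_force: [0.3, 0.7, -0.6]
opening: 0.4
t 67.92 p [ 0.4094 -0.2907  0.1701] q [ 0.997 -0.074  0.001  0.001] j [ 0.53  0.64 -0.01  2.01  0.01  0.49 -1.21] F [ 0.3  0.7 -0.6] op 0.4
peg 0.85 [126.8, 428.2] [ 0.4451 -0.3968  0.014 ]
peg 0.79 [126.4, 244.8] [ 0.469  -0.2368  0.014 ]
peg 0.7 [126.3, 333.2] [ 0.4577 -0.3139  0.014 ]
```

View pics/w31z.png

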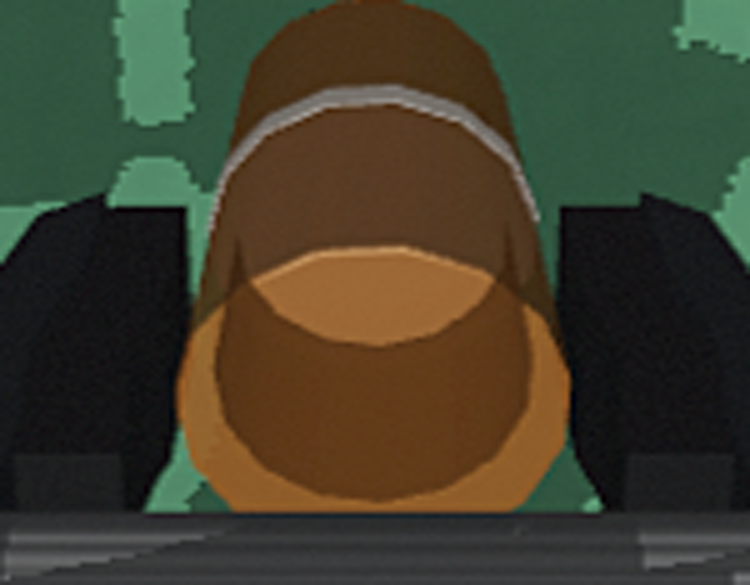

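View pics/w31.png

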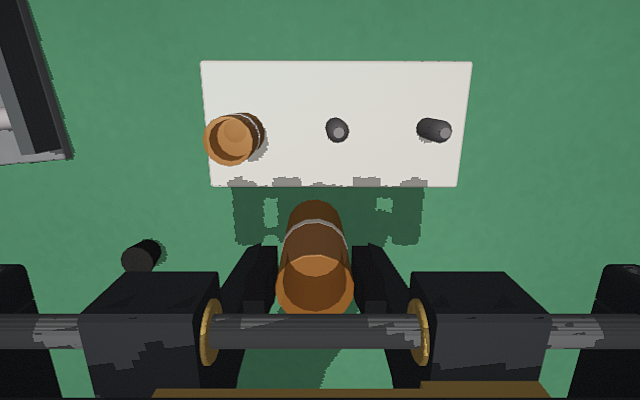

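```bash
python3 -c "
from h import *
fit_hang([254.9,221,200],.080,.040)
s=snap('wrist'); print(at_z(s,[132,340],.06))
go([.4594,-.3145,.11],-8.5)"
```

```text
x0 -0.004 d 0.0025 th 90.7 res [-0.1  0.3 -0.2] mouth tool x -0.005 mouth below TCP 0.0585
x0 -0.002 d 0.007 th 91.3 res [-0.1  0.2 -0.1] mouth tool x -0.0037 mouth below TCP 0.054
x0 0 d 0.0117 th 92.0 res [-0.   0.1 -0. ] mouth tool x -0.0023 mouth below TCP 0.0492
x0 0.002 d 0.0167 th 92.6 res [ 0.  -0.1  0. ] mouth tool x -0.0009 mouth below TCP 0.0442
[ 0.45626337 -0.31608246  0.06      ]
go shift [0.0535 0.0163 0.0597] turn 0.06 yaw now -8.44 rows>= 1.3
```

```bash
python3 -m creep '[[190,0.03,0.01,0.02,0],[190,0.053,0.017,0.03,0],[190,0.053,0.017,0.04,0],[190,0.053,0.017,0.05,0],[190,0.053,0.017,0.05,0]]'
python3 -c "
from h import *
st();go([.4592,-.3153,.08],-8.5);snap('wrist','w32.png')"
```

```text
clock: 68.8
tool_pos: [0.4566, -0.3142, 0.1181]
eef_rot: [0.997, -0.074, -0.001, -0.001]
contact_force: [-0.1, 0.8, -0.7]
opening: 0.401
t 68.8 p [ 0.4566 -0.3142  0.1181] q [ 0.997 -0.074 -0.001 -0.001] j [ 0.52  0.77 -0.01  1.89  0.01  0.48 -1.21] F [-0.1  0.8 -0.7] op 0.401
go shift [0.0028 0.0008 0.0381] turn 0.03 yaw now -8.47 rows>= 0.6
```

View pics/w32.png

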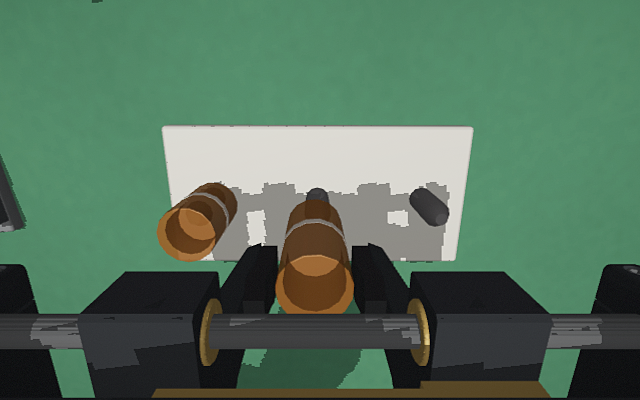

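```bash
python3 -m creep '[[190,0.003,0.001,0,0],[190,0.003,0.001,0.01,0],[190,0.003,0.001,0.02,0],[190,0.003,0.001,0.03,0],[190,0.003,0.001,0.038,0],[190,0.003,0.001,0.043,0],[190,0.003,0.001,0.043,0]]'
python3 -m creep '[[190,0,0,0.004,0],[190,0,0,0.008,0],[190,0,0,0.008,0]]'
```

```text
clock: 69.72
tool_pos: [0.4622, -0.3163, 0.0765]
eef_rot: [0.997, -0.073, 0.001, 0.0]
contact_force: [0.1, 1.1, 8.2]
opening: 0.398
clock: 70.1
tool_pos: [0.4633, -0.3163, 0.0693]
eef_rot: [0.997, -0.073, 0.002, 0.0]
contact_force: [0.8, 3.0, 13.6]
opening: 0.394
```

```bash
python3 -m creep '[[190,0,0,-0.005,0],[150,0,0,-0.005,0],[115,0,0,-0.005,0],[115,0,0,-0.005,0],[115,0,0,-0.05,0],[115,0,0,-0.1,0],[115,-0.04,-0.03,-0.13,0],[115,-0.04,-0.04,-0.13,0],[115,-0.04,-0.04,-0.13,0]]'
python3 rk.py w33
```

```text
clock: 71.22
tool_pos: [0.428, -0.2702, 0.1976]
eef_rot: [0.997, -0.073, 0.0, -0.0]
contact_force: [0.8, -0.3, -0.2]
opening: 0.55
t 71.22 p [ 0.428  -0.2702  0.1976] q [ 0.997 -0.073  0.    -0.   ] j [ 0.48  0.6  -0.01  1.97  0.01  0.57 -1.25] F [ 0.8 -0.3 -0.2] op 0.55
peg 0.97 [139.8, 354.8] [ 0.4575 -0.3146  0.014 ]
peg 0.92 [138.5, 441.0] [ 0.4465 -0.3975  0.014 ]
peg 0.58 [137.7, 275.9] [ 0.4707 -0.2393  0.014 ]
```

View pics/w33.png

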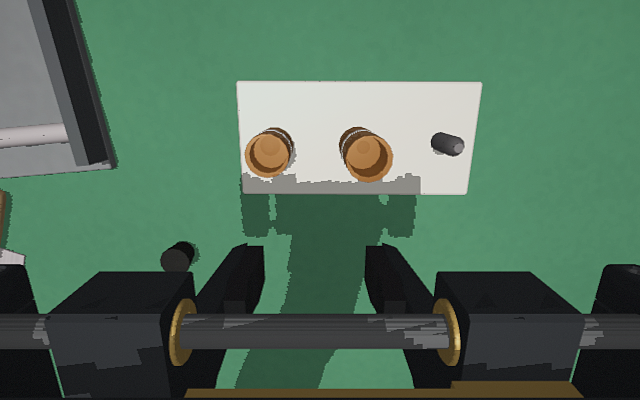

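```bash
python3 -m creep '[[115,0,-0.05,-0.01,-1],[115,0,-0.1,-0.01,-2],[115,0.0,-0.16,-0.01,-3],[115,0,-0.22,-0.01,-4.5],[115,0,-0.28,-0.01,-4.5],[115,0,-0.34,-0.01,-4.5],[115,0,-0.40,-0.01,-4.5],[115,0,-0.46,-0.01,-4.5],[115,0,-0.47,-0.01,-4.5],[115,0,-0.47,-0.01,-4.5]]'
python3 -c "
from h import *
st();go([.581,.200,.14],-4)"
```

```text
clock: 72.58
tool_pos: [0.4967, 0.1939, 0.2067]
eef_rot: [0.999, -0.034, -0.0, 0.001]
contact_force: [-0.1, -1.1, -0.2]
opening: 0.547
t 72.58 p [0.4967 0.1939 0.2067] q [ 0.999 -0.034 -0.     0.001] j [-0.51  0.62  0.09  1.89 -0.08  0.65 -2.02] F [-0.1 -1.1 -0.2] op 0.547
go shift [ 0.0837 -0.012   0.0667] turn 0.08 yaw now -3.92 rows>= 1.7
```

```bash
python3 -m creep '[[115,0.03,-0.012,0.01,0],[115,0.06,-0.012,0.04,0],[115,0.084,-0.012,0.067,0],[115,0.084,-0.012,0.067,0],[115,0.084,-0.012,0.067,0]]'
python3 - <<'E'
from h import *
st(); s=snap("wrist","w34.png")
for k in("long_ring","long_mouth"):
    for d in imaging.place_of(s,k)[:1]: print(k,round(d["score"],2),d["location"],at_z(s,d["location"],.082).round(4))
go([.581,.200,.067],-4)
E
```

```text
clock: 73.2
tool_pos: [0.5807, 0.1984, 0.141]
eef_rot: [0.999, -0.036, -0.0, 0.0]
contact_force: [0.7, 0.5, 0.4]
opening: 0.548
t 73.2 p [0.5807 0.1984 0.141 ] q [ 0.999 -0.036 -0.     0.   ] j [-0.45  0.8   0.07  1.69 -0.08  0.65 -1.97] F [0.7 0.5 0.4] op 0.548
long_ring 0.8 [152.1, 315.4] [0.6242 0.197  0.082 ]
long_mouth 0.79 [70.2, 313.6] [0.6712 0.1953 0.082 ]
go shift [0.0001 0.0001 0.0749] turn 0.04 yaw now -3.96 rows>= 1.2
```

View pics/w34.png

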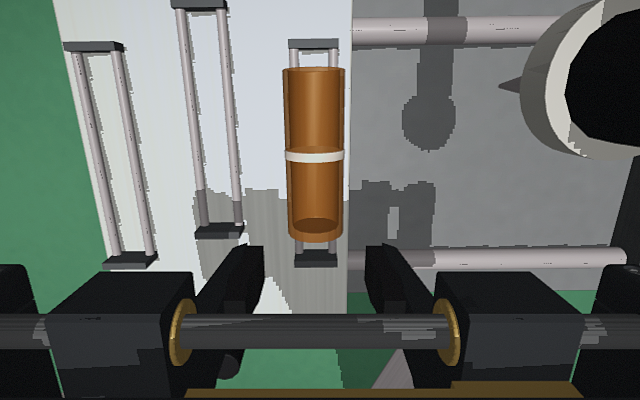

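```bash
python3 -m creep '[[115,0.001,0,0.04,0],[115,0.001,0,0.073,0],[115,0.001,0,0.073,0],[190,0.001,0,0.073,0],[190,0.001,0,0.073,0],[190,0.001,0,0.073,0],[190,0.001,0,0.073,0]]' 3
python3 -m creep '[[190,-0.003,0,-0.015,0],[190,-0.006,0,-0.03,0],[190,-0.01,0,-0.045,0],[190,-0.015,0,-0.06,0],[190,-0.02,0,-0.08,0],[190,-0.03,0,-0.11,0],[190,-0.04,0,-0.14,0],[190,-0.07,0,-0.18,0],[190,-0.1,0,-0.22,0],[190,-0.1,0,-0.22,0]]' 3
python3 - <<'E'
from h import *
st(); s=snap("wrist","w35.png")
E
```

```text
clock: 74.22
tool_pos: [0.5826, 0.1982, 0.0686]
eef_rot: [0.999, -0.035, 0.001, 0.001]
contact_force: [-0.7, -6.3, 3.4]
opening: 0.403
clock: 75.47
tool_pos: [0.4817, 0.2082, 0.2913]
eef_rot: [0.999, -0.034, 0.002, -0.002]
contact_force: [0.8, 0.3, 0.2]
opening: 0.4
t 75.47 p [0.4817 0.2082 0.2913] q [ 0.999 -0.034  0.002 -0.002] j [-0.57  0.49  0.11  1.81 -0.07  0.84 -2.06] F [0.8 0.3 0.2] op 0.4
```

View pics/w35.png

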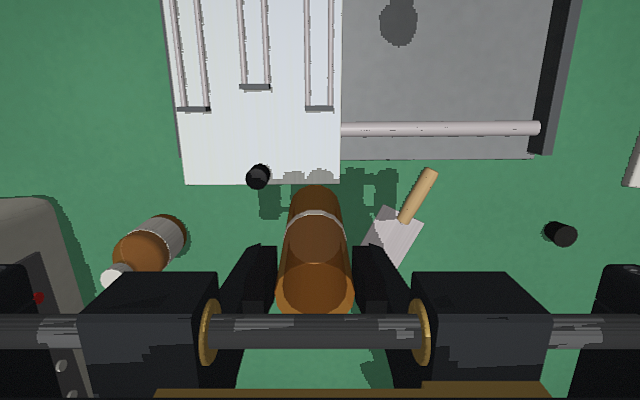

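Hanging nearly upright (base ~260, ring ~213, mouth ~185). Vertical shakes to settle it, then tighten and carry it to the rack.

```bash
python3 -m creep '[[190,0,0,0,0],[190,0,0,-0.06,0],[190,0,0,0,0],[190,0,0,-0.06,0],[190,0,0,0,0],[190,0,0,-0.06,0],[190,0,0,-0.02,0],[190,0,0,-0.02,0]]' 3
python3 -m creep '[[190,0,0,0,0],[190,-0.01,0.03,0.01,0],[190,-0.02,0.08,0.02,0],[190,-0.04,0.13,0.02,0],[190,-0.05,0.18,0.02,0],[190,-0.05,0.23,0.02,0],[190,-0.05,0.28,0.02,1],[190,-0.05,0.33,0.02,2],[190,-0.05,0.38,0.02,3],[190,-0.05,0.43,0.02,4.5]]' 12
python3 -m creep '[[190,0,0.04,0,0],[190,0,0.09,0,0],[190,0,0.13,0.03,0],[190,0,0.15,0.08,0],[190,0,0.15,0.1,0],[190,0,0.15,0.1,0],[190,0,0.15,0.1,0]]'
python3 rk.py w36
python3 - <<'E'
from h import *
s=snap("wrist")
cv2.imwrite("pics/w36z.png",cv2.resize(s["image"][170:330,240:390],None,fx=5,fy=3.7,interpolation=cv2.INTER_CUBIC))
E
```

```text
clock: 76.53
tool_pos: [0.4807, 0.2058, 0.3046]
eef_rot: [0.999, -0.035, -0.003, 0.002]
contact_force: [-0.4, 0.4, -0.4]
opening: 0.403
clock: 77.78
tool_pos: [0.4033, -0.2205, 0.2888]
eef_rot: [0.997, -0.074, 0.001, 0.0]
contact_force: [0.7, 0.8, -0.8]
opening: 0.393
clock: 78.65
tool_pos: [0.3817, -0.3674, 0.1891]
eef_rot: [0.997, -0.073, 0.001, 0.001]
contact_force: [-1.0, 0.0, 0.4]
opening: 0.387
t 78.65 p [ 0.3817 -0.3674  0.1891] q [ 0.997 -0.073  0.001  0.001] j [ 0.61  0.64  0.12  1.92 -0.13  0.59 -0.91] F [-1.   0.   0.4] op 0.387
peg 0.85 [107.6, 336.8] [ 0.4446 -0.3969  0.014 ]
peg 0.84 [105.0, 160.6] [ 0.4704 -0.2369  0.014 ]
peg 0.63 [107.0, 247.4] [ 0.4571 -0.3155  0.014 ]
```

View pics/w36z.png

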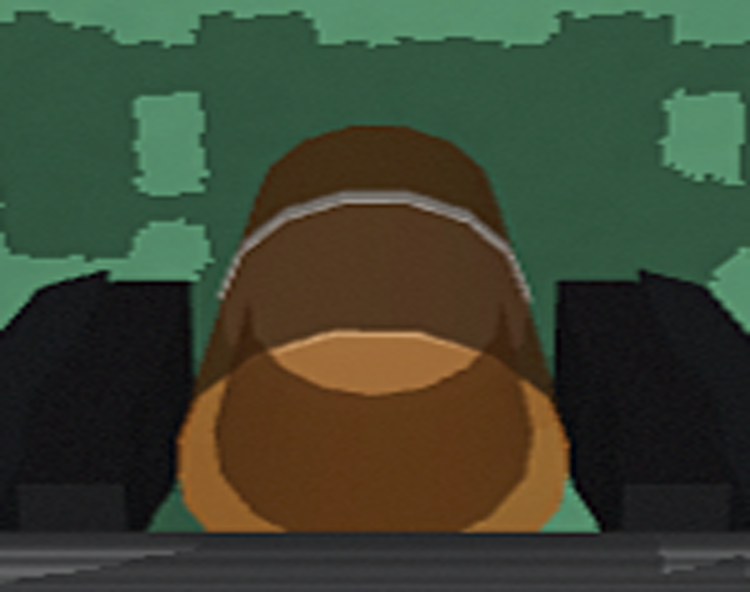

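View pics/w36.png

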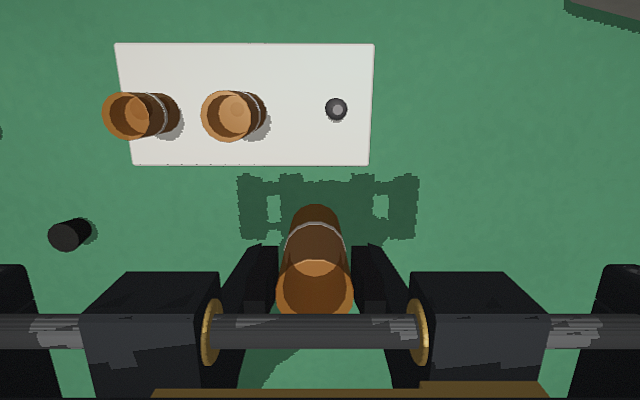

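```bash
python3 -c "
from h import *
fit_hang([259.7,223.5,204.3],.100,.052)
s=snap('wrist'); print(at_z(s,[110,338],.06))
go([.4455,-.3965,.135],-8.5)"
```

```text
x0 -0.004 d 0.0099 th 95.3 res [-0.  0. -0.] mouth tool x -0.0123 mouth below TCP 0.0708
x0 -0.002 d 0.0152 th 95.9 res [ 0.  -0.2  0.1] mouth tool x -0.0107 mouth below TCP 0.0653
x0 0 d 0.021 th 96.5 res [ 0.1 -0.3  0.2] mouth tool x -0.009 mouth below TCP 0.0595
x0 0.002 d 0.0271 th 97.2 res [ 0.2 -0.6  0.4] mouth tool x -0.0071 mouth below TCP 0.0534
[ 0.44385583 -0.3943993   0.06      ]
go shift [0.0678 0.0197 0.0538] turn 0.07 yaw now -8.43 rows>= 1.4
```

```bash
python3 -c "
from h import *
go([.4517,-.397,.14],-8.5)"
python3 -m creep '[[190,0.03,0.01,0.0,0],[190,0.06,0.019,0.02,0],[190,0.074,0.019,0.04,0],[190,0.074,0.019,0.048,0],[190,0.074,0.019,0.048,0],[190,0.074,0.019,0.048,0]]'
python3 -c "
from h import *
st();go([.4517,-.397,.09],-8.5);snap('wrist','w37.png')"
```

```text
go shift [0.074  0.0193 0.0488] turn 0.07 yaw now -8.43 rows>= 1.5
clock: 79.65
tool_pos: [0.4505, -0.3969, 0.1406]
eef_rot: [0.997, -0.074, 0.0, 0.0]
contact_force: [-0.3, -0.1, -0.4]
opening: 0.388
t 79.65 p [ 0.4505 -0.3969  0.1406] q [ 0.997 -0.074  0.     0.   ] j [ 0.58  0.79  0.12  1.74 -0.14  0.62 -0.94] F [-0.3 -0.1 -0.4] op 0.388
go shift [ 0.0012 -0.0001  0.0506] turn -0.01 yaw now -8.51 rows>= 0.8
```

View pics/w37.png

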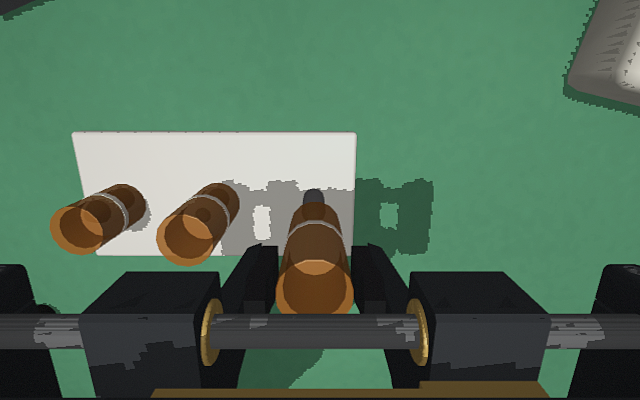

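```bash
python3 -m creep '[[190,0.001,0,0.01,0],[190,0.001,0,0.02,0],[190,0.001,0,0.03,0],[190,0.001,0,0.03,0]]'
python3 -m creep '[[190,0,0,0.01,0],[190,0,0,0.018,0],[190,0,0,0.018,0]]'
python3 -c "
from h import *
snap('wrist','w38.png')"
```

```text
clock: 80.2
tool_pos: [0.4514, -0.3961, 0.1085]
eef_rot: [0.997, -0.074, -0.001, -0.001]
contact_force: [-0.1, 0.2, -0.4]
opening: 0.391
clock: 80.58
tool_pos: [0.4527, -0.3979, 0.0928]
eef_rot: [0.997, -0.074, 0.001, 0.001]
contact_force: [-0.3, -0.3, 6.4]
opening: 0.386
```

View pics/w38.png

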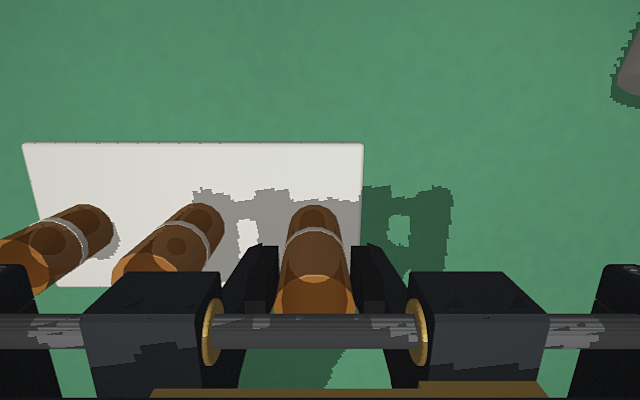

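```bash
python3 -m creep '[[190,0,0,0.003,0],[190,0,0,0.006,0],[190,0,0,0.006,0]]'
python3 -m creep '[[190,0,0,-0.004,0],[150,0,0,-0.004,0],[115,0,0,-0.004,0],[115,0,0,-0.004,0],[115,0,0,-0.05,0],[115,0,0,-0.1,0],[115,-0.04,0,-0.13,0],[115,-0.06,-0.06,-0.13,0],[115,-0.06,-0.08,-0.13,0],[115,-0.06,-0.08,-0.13,0]]'
python3 rk.py w39
python3 -c "
from h import *
s=snap('scene','sc39.png')
cv2.imwrite('pics/sc39z.png',cv2.resize(s['image'][200:340,160:360],None,fx=4,fy=4,interpolation=cv2.INTER_CUBIC))"
```

```text
clock: 81.0
tool_pos: [0.4536, -0.3981, 0.0881]
eef_rot: [0.997, -0.074, 0.002, 0.001]
contact_force: [-0.5, 0.5, 15.9]
opening: 0.388
clock: 82.25
tool_pos: [0.4049, -0.3071, 0.2158]
eef_rot: [0.997, -0.072, -0.0, -0.0]
contact_force: [0.2, -0.4, -0.3]
opening: 0.548
t 82.25 p [ 0.4049 -0.3071  0.2158] q [ 0.997 -0.072 -0.    -0.   ] j [ 0.47  0.58  0.14  1.95 -0.13  0.63 -1.02] F [ 0.2 -0.4 -0.3] op 0.548
peg 0.86 [120.4, 396.6] [ 0.445  -0.3992  0.014 ]
peg 0.62 [124.0, 316.0] [ 0.4534 -0.3183  0.014 ]
peg 0.62 [121.4, 239.3] [ 0.4673 -0.2421  0.014 ]
```

View pics/w39.png

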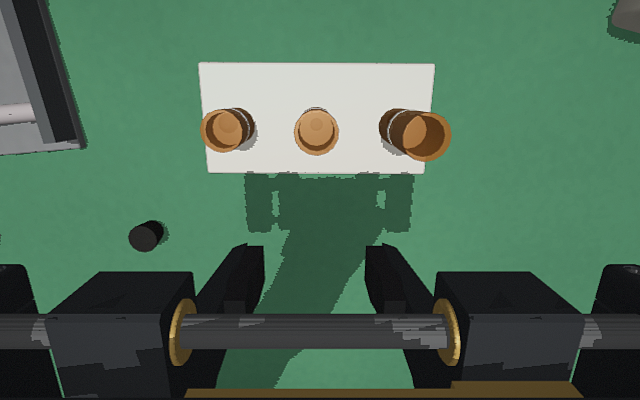

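View pics/sc39z.png

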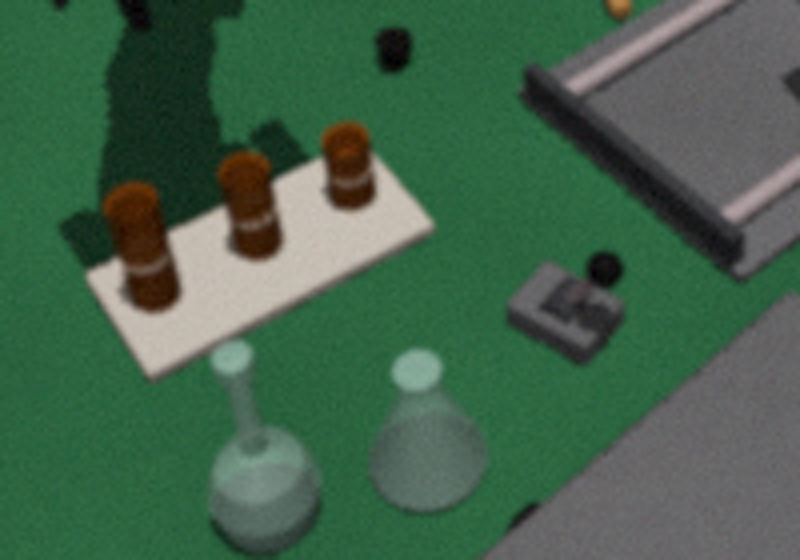

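```bash
python3 - <<'E'
from h import *
s=snap("top")
for p in([127,362],[124,465],[127,380]): print(at_z(s,p,0),at_z(s,p,.1))
for k in("flask",):
  for d in imaging.place_of(s,k)[:1]: print(k,d["score"],at_z(s,d["location"],0))
go([.60,-.20,.20],-4)
E
python3 -m creep '[[115,0.02,-0.04,0,-1],[115,0.06,-0.08,-0.01,-2],[115,0.12,-0.12,-0.01,-3],[115,0.17,-0.135,0,-4.5],[115,0.18,-0.135,0.01,-4.5],[115,0.18,-0.135,0.01,-4.5],[115,0.18,-0.135,0.01,-4.5]]'
python3 - <<'E'
from h import *
st(); s=snap("wrist","w40.png")
for d in imaging.place_of(s,"lamp_tip")[:2]: print(d["score"],d["location"],at_z(s,d["location"],.083))
E
```

```text
[ 0.80225055 -0.14205734  0.        ] [ 0.76092224 -0.1313436   0.1       ]
[ 0.80868292 -0.45642374  0.        ] [ 0.76685283 -0.42118708  0.1       ]
[ 0.8016699  -0.19692197  0.        ] [ 0.76038689 -0.18192838  0.1       ]
go shift [ 0.177  -0.1381  0.0155] turn -4.56 yaw now -8.56 rows>= 3.6
clock: 83.38
tool_pos: [0.6006, -0.2035, 0.2058]
eef_rot: [0.999, -0.036, -0.001, 0.0]
contact_force: [-0.5, -0.1, -0.0]
opening: 0.553
t 83.38 p [ 0.6006 -0.2035  0.2058] q [ 0.999 -0.036 -0.001  0.   ] j [ 0.17  0.74  0.16  1.58 -0.15  0.83 -1.26] F [-0.5 -0.1 -0. ] op 0.553
0.85 [82.3, 290.9] [ 0.68848158 -0.19058079  0.083     ]
```

View pics/w40.png

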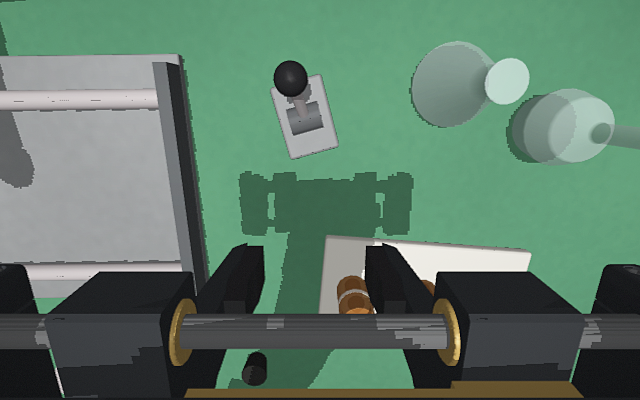

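```bash
python3 -c "
from h import *
go([.6855,-.1913,.066],-4)"
python3 -m creep '[[115,0.04,-0.009,-0.01,0],[115,0.08,-0.018,0,0],[115,0.084,-0.018,0.04,0],[115,0.084,-0.018,0.09,0],[115,0.084,-0.018,0.138,0],[115,0.084,-0.018,0.138,0],[255,0.084,-0.018,0.138,0],[255,0.084,-0.018,0.138,0],[255,0.084,-0.018,0.138,0],[255,0.084,-0.018,0.138,0]]' 12
python3 -c "
from h import *
st();snap('wrist','w41.png')"
```

```text
go shift [ 0.0833 -0.0178  0.1403] turn -0.09 yaw now -4.09 rows>= 2.6
clock: 84.72
tool_pos: [0.6891, -0.1919, 0.0706]
eef_rot: [0.999, -0.035, 0.002, 0.002]
contact_force: [0.3, -3.1, 6.7]
opening: 0.281
t 84.72 p [ 0.6891 -0.1919  0.0706] q [ 0.999 -0.035  0.002  0.002] j [ 0.14  1.01  0.14  1.39 -0.17  0.75 -1.3 ] F [ 0.3 -3.1  6.7] op 0.281
```

View pics/w41.png

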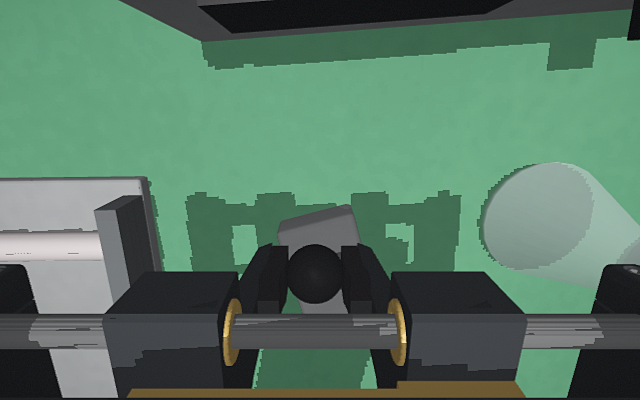

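```bash
python3 -m creep '[[255,-0.01,0.004,-0.004,0],[255,-0.022,0.008,-0.007,0],[255,-0.034,0.012,-0.009,0],[255,-0.046,0.016,-0.007,0],[255,-0.058,0.021,-0.003,0],[255,-0.067,0.024,0,0],[255,-0.068,0.024,0,0],[255,-0.068,0.024,0,0]]'
python3 -c "
from h import *
st();snap('wrist','w42.png')"
```

```text
clock: 85.78
tool_pos: [0.6203, -0.2052, 0.0685]
eef_rot: [0.999, -0.033, 0.002, -0.002]
contact_force: [3.8, 6.1, 3.8]
opening: 0.284
t 85.78 p [ 0.6203 -0.2052  0.0685] q [ 0.999 -0.033  0.002 -0.002] j [ 0.19  0.95  0.11  1.6  -0.17  0.6  -1.24] F [3.8 6.1 3.8] op 0.284
```

View pics/w42.png

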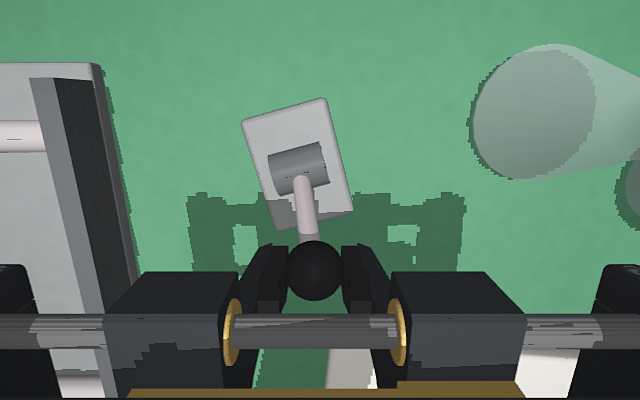

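```bash
python3 -m creep '[[200,0,0,0,0],[150,0,0,0,0],[120,0,0,0,0],[115,0,0,-0.05,0],[115,0,0,-0.11,0],[115,-0.05,0,-0.16,0],[115,-0.10,0,-0.18,0],[115,-0.10,0,-0.18,0],[115,-0.10,0,-0.18,0]]'
python3 - <<'E'
from h import *
st(); s=snap("wrist","w43.png")
for d in imaging.place_of(s,"lamp_tip")[:2]: print(d["score"],d["location"],at_z(s,d["location"],.083))
s=snap("top","t43.png"); 
for k in("knob",): 
  for d in imaging.place_of(s,k)[:1]: print(k,at_z(s,d["location"],.074))
s=snap("scene","sc43.png")
E
```

```text
clock: 86.95
tool_pos: [0.5185, -0.2023, 0.2478]
eef_rot: [0.999, -0.035, 0.0, 0.0]
contact_force: [0.3, 0.1, -0.6]
opening: 0.551
t 86.95 p [ 0.5185 -0.2023  0.2478] q [ 0.999 -0.035  0.     0.   ] j [ 0.19  0.59  0.16  1.78 -0.13  0.78 -1.22] F [ 0.3  0.1 -0.6] op 0.551
0.62 [59.9, 311.1] [ 0.62502518 -0.20534943  0.083     ]
knob [0.47121182 0.26946711 0.074     ]
```

View pics/w43.png

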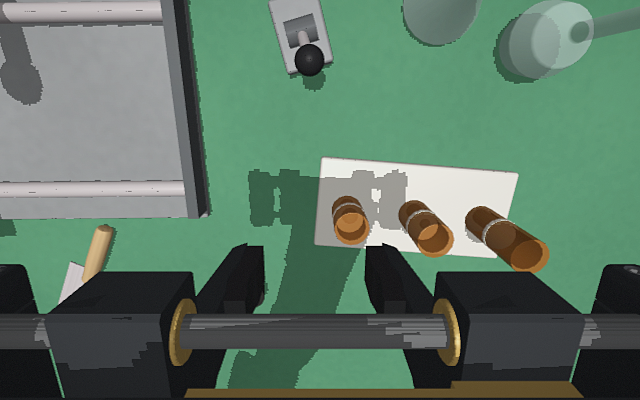

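View pics/sc43.png

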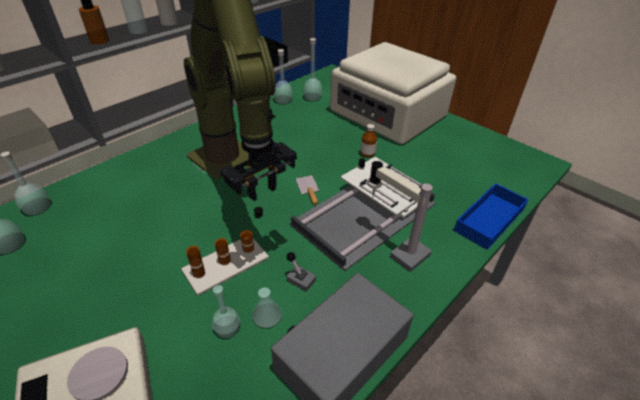

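View pics/t43.png

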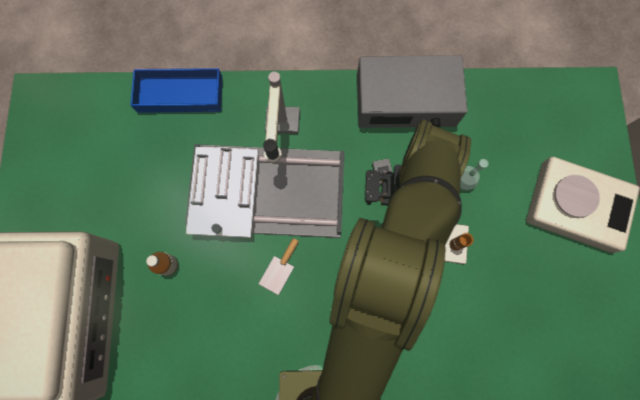

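```bash
python3 -c "
from h import *
go([.4605,.2454,.211],-4)"
python3 -m creep '[[115,-0.03,-0.05,0,0],[115,-0.08,-0.1,0,0],[115,-0.09,-0.16,0,0],[115,-0.09,-0.22,0,0],[115,-0.09,-0.28,0.01,0],[115,-0.09,-0.34,0.02,0],[115,-0.09,-0.40,0.037,0],[115,-0.09,-0.443,0.037,0],[115,-0.09,-0.443,0.037,0],[115,-0.09,-0.443,0.037,0]]'
python3 - <<'E'
from h import *
st(); s=snap("wrist","w44.png")
for d in imaging.place_of(s,"knob")[:1]: print(d["location"],at_z(s,d["location"],.074))
go([.4605,.2454,.211],-4)
E
```

```text
go shift [-0.0888 -0.4421  0.0359] turn 0.08 yaw now -3.92 rows>= 7.2
clock: 88.45
tool_pos: [0.4591, 0.2455, 0.2103]
eef_rot: [0.999, -0.035, -0.0, 0.001]
contact_force: [-0.1, -0.2, 0.4]
opening: 0.549
t 88.45 p [0.4591 0.2455 0.2103] q [ 0.999 -0.035 -0.     0.001] j [-0.71  0.6   0.21  1.92 -0.2   0.64 -2.01] F [-0.1 -0.2  0.4] op 0.549
[168.6, 284.3] [0.47808872 0.26968481 0.074     ]
go shift [ 0.0012 -0.0009 -0.0004] turn -0.1 yaw now -4.1 rows>= 0.0
```

View pics/w44.png

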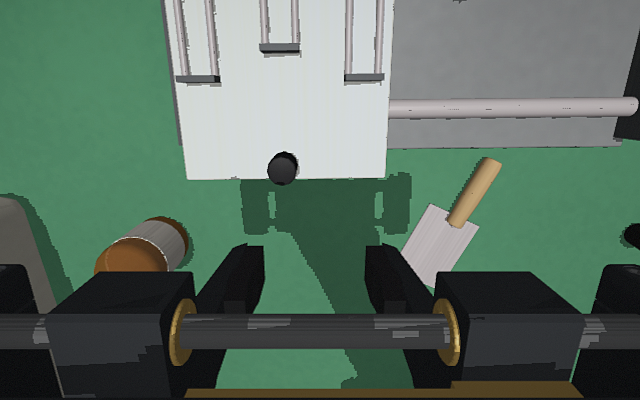

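```bash
python3 -c "
from h import *
print(r.finish_job())"
```

```text
the job is handed in; nothing more can be done
None
```

I finished the whole job and handed it in at about 88 s of the 210 s allowed. I saw no sign of a mistake, but no verdict was reported.

1. **Lamp on:** I pushed the toggle lever over to on before the carriage was first moved.
2. **Ring checks:** All three tubes were there, and I checked them short, middle, long. In side views each ring stood within about 1–2 mm of the needle tip, and each waited at least two seconds. The short tube's ring needed two small corrections and the long tube's one; the middle was right first time. In one view the network's ring point disagreed by 2–3 mm with my reading of the picture. I made one more correction, and the next view agreed to under 1 mm.
3. **Carriage home:** I drove it against both stops and felt each one, at about 20 N near the robot and 24 N on the left. The last wrist picture shows it has not moved since.
4. **Tubes on the rack:** The rack was knocked about 2 cm aside during the run, so I located the pegs again before placing anything. Each tube hung mouth-down from a light grip near its base. The short tube went on the left peg, the middle tube on the centre peg and the long tube on the right peg. The last pictures show all three upright.
5. **Lamp off:** I pulled the lever back to its robot-side stop after the tubes were placed. The last wrist picture shows it leaning towards the robot.

I did not see the sighting head or any other glassware touched or moved, though I did not measure their positions again at the end. The gripper was clear of everything at hand-in.

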